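# Seat a microscope filter cell in its centring nest

## Robot

A 6-joint arm with a two-finger parallel gripper is mounted at the origin on the work surface. World frame = base frame: x ahead of the robot, y to its left, z up, the work surface at z = 0. Lengths are in m, angles in rad, forces in N, time in s.
With the tool pointing down it reaches from about 0.35 to 0.975 m from the base axis. Payload 4.9 kg.
Tool frame: the origin (TCP) lies midway between the tips of the shut fingers; the grasp point (between the pads) lies 19 mm behind it; y points along the fingers, z is the direction in which the jaws open and shut, and the axes are right-handed (so a half turn about y gives the same grasp; the last joint's range is limited). The gripper opens to 85 mm and grips with 20 to 120 N. Pads are 22 mm wide; open, the fingers measure 114 mm over their backs; the gripper's body (76 mm by 85 mm) begins 54 mm behind the grasp point. The pads swing forward as they close: fully open they stand 13 mm farther back than shut.
Start: joints at [-0.119, 0.053, 1.613, -0, 1.476, -0.119], TCP at [0.625, 0, 0.204] pointing down, gripper open.
Joint ranges: [-3.01, 3.01], [-1.01, 2.22], [0.06, 2.58], [-1.02, 4.17], [0.09, 2.62], [-3.14, 3.14]. Speed limits (rad/s): [2.57, 2.57, 3.14, 3.14, 3.14, 3.14].

## Interface

Orientations are given as a unit quaternion [w, x, y, z].
In Python, from plant import * gives the robot as it stands.
- The arm moves only by the shell command python3 -m crank 'ROWS'. ROWS is JSON, a list that holds one entry, the list of rows, each a list of 5 numbers: the gripper command: -1 is shut, 1 is fully open, values between are in proportion, then the shift along the tool's x, y, z in cm, then the turn about the tool's y in degrees. In form: [[[jaw, dx, dy, dz, twist], ...]]. A call has 1 to 8 rows; each row shifts and turns the commanded pose from where the row before left it, along the tool's axes as they then stand; what a row does not reach is not made up. A row lasts 1/8 s, in which the tool goes at most 62.5 mm and 10.7 degrees, less where a joint would pass 70% of its speed; a pose out of reach is approached as far as the arm can. A call with a gripper value outside its range is refused whole. The fingers move at their own pace and stop on an object; the grip force is fixed at half the most. Time passes only in rows, so rows that do not move let the fingers close. It gives the time, the measured TCP pose, the force and the opening at its end, in the units of the state.
- state(): the state, without advancing time (a new reading comes with each control period).
- grab_frame(name): name is "scene" or "side" or "wrist"; returns a dict with "frame" (420x560x3 uint8, red, green, blue), "fx", "fy", "cx", "cy" (pixels), "pose" (4x4, takes a point from camera to world coordinates). Camera axes: x right, y up, looking along -z (the intrinsics and any distortion apply to the point x, -y, -z); pixel columns grow to the right and rows downward; lengths in m; the calibration is good to about 2 mm. A picture is of the moment at which its call begins. There is no depth.
- job_done(): hands the job in, once; it reports no verdict.
The state is a dict: "time": time; "joint_pos": joint angles; "joint_vel": joint speeds; "joint_efforts": joint torques, N m; "tool_pos": TCP position; "tool_rot": TCP orientation; "contact_force": force on the tool from outside, world axes, zero at the start; "ft_torque": the same for the moment, N m; "gripper_width": opening from 0.0 (shut) to 1.0 (fully open).
Only numpy, scipy, OpenCV 4.12 (cv2) and the standard library are available. Lean on these libraries where they do the work, as an engineer would, in place of code of your own. Each camera call takes 0.05 s, during which the arm holds its last target.

## Task

Take the blue filter cell from the black stand, set it down gently and upright on the yellow landing ring of the nest plate and let it go. Then nudge it along the plate, past the sprung plunger, until it sits against rail, plunger and stop, and press it home against the brass stop with about 11 N for half a second (7 N at least, never over 18 N). Back off, leaving it seated and the other things undisturbed.

Things in the scene. Friction and masses are not known exactly. Their poses are not given: they have to be found in the camera images.
- cell_blue_center (a point): Centre (half-way up) of the blue filter cell: a plain, smooth aluminium disc (friction about 0.3), 44 mm diameter, 26 mm tall, about 90 g, standing upright, blue glass in its top face. Loose, on the stand at the start.
- nest: Fixed blue-grey plate, 220 x 140 mm, 12 mm thick; origin at the centre of its underside, z up; +x is the push direction, from landing ring to stop. Yellow landing ring (52 mm) centred at x = -45 mm, y = 0, open all round. The seated cell's centre: y = 0, x = 40 to 50 mm. Parts on the plate stand up to 26 mm above it; the grey plunger housing is at about x = 13 to 43, y = -69 to -39 mm.
- rail: Fixed polished steel guide bar, round, 10 mm diameter, axis 12 mm above the plate. Straight along nest x from x = 28 to 80 mm, its inner side at y = +22 mm; its near end flares outward to x = -10, y = +36 mm (inner side). Origin: below the straight inner side, on the plate's top, at x = 45 mm. Axes as the nest.
- plunger (a joint): Spring plunger at the plate's -y side: slippery brass ball nose, 16 mm wide, 12 mm above the plate, sliding along nest y; free, its ball centre is at x = 28 (+/- 5, with the stop's head), y = -22 mm. Value: how far it is pushed back (m): 0 free, about 0.0026 with the cell seated, 0.008 as its widest part passes. 1 N preload + 0.35 N/mm; passing takes up to 6 N of push. It holds the cell seated.
- stop_slot (a point): Middle of the range of the stop's brass nose tip, 12 mm above the plate (nest x = 67 mm, y = 0). The stop, a 12 mm brass ball nose facing -x on a blue block, is rigid; it and the plunger share a head that is clamped anywhere up to 5 mm nearer to or farther from the ring (along nest x). Its true place is not measured: feel for it.
- stand: The black stand, fixed, a flat slab 84 mm (x) by 210 mm (y), 12 mm thick; origin at the centre of its underside. The three filter cells stand in a row along its y, 66 mm apart, in any order.
- cell_amber_center (a point): Centre of the amber (orange) filter cell, same shape as the blue one. A bystander on the stand.
- cell_green_center (a point): Centre of the green filter cell, same shape as the blue one. A bystander on the stand.
- oil: Small amber oil bottle, 32 mm diameter, 75 mm tall; bystander. Origin at its underside.
- dish: Clear round dish, 90 mm diameter, 18 mm tall; bystander. Origin at its underside.
- slidebox: Yellow slide box, 85 x 160 x 32 mm; bystander. Origin at its underside.
- driver: Green-handled screwdriver lying flat, 170 mm long; bystander.
- beaker: Clear beaker, 68 mm diameter, 90 mm tall; bystander. Origin at its underside.
Mind the look-alikes: they are no part of the job. What is shaped like the part that bears cell_blue_center but purple is not meant.

How it is judged:
By the outcome, as a careful person would: the job done as asked, in the order asked, and still so for the second after the job is handed in, with the robot touching nothing.
It also fails if it takes over 67 s, if anything falls off the work surface, if the arm or the gripper's body presses on something with over 40 N, if the wrist force passes 120 N, or if a joint passes its speed limit or range.

## Working session

There is one attempt and no reset: what is moved stays moved. The work goes in short steps, Python scripts to look and compute and a shell command to move; the robot and the scene stay as the last step left them, time stands still between calls to the robot, and variables do not carry over. Pictures are saved under pics/ and viewed, and the job is handed in when it is done.

```bash
ls; mkdir -p pics
cat > h.py <<'E'
from plant import *
import numpy as np, cv2
def snap(n,f):
    g=grab_frame(n); cv2.imwrite(f'pics/{f}.png',cv2.cvtColor(g['frame'],cv2.COLOR_RGB2BGR)); return g
E
python3 - <<'E'
from h import *
for n in ('scene','side','wrist'):
    g=snap(n,n+'0'); print(n,{k:v for k,v in g.items() if k not in('frame','pose')}); print(np.round(g['pose'],4).tolist())
print(state())
E
```

```text
pics
scene {'fx': 383.11898960342387, 'fy': 383.11898960342387, 'cx': 277.8912270642376, 'cy': 209.4648956632311}
[[0.3943, -0.5671, 0.7231, 1.1302], [0.9189, 0.2312, -0.3197, -0.3145], [0.0141, 0.7905, 0.6123, 0.4958], [0.0, 0.0, 0.0, 1.0]]
side {'fx': 401.19926273738616, 'fy': 401.19926273738616, 'cx': 281.73943608125796, 'cy': 210.98288753169646}
[[-0.9921, 0.0878, -0.0898, 0.5225], [-0.1236, -0.5528, 0.8241, 0.5888], [0.0227, 0.8287, 0.5592, 0.5142], [0.0, 0.0, 0.0, 1.0]]
wrist {'fx': 373.13398578220404, 'fy': 373.13398578220404, 'cx': 276.8712344877383, 'cy': 207.76663395572325}
[[1.0, -0.0002, 0.0014, 0.6253], [-0.0003, 0.9501, 0.312, 0.0812], [-0.0013, -0.312, 0.9501, 0.3728], [0.0, 0.0, 0.0, 1.0]]
{'time': 0.15, 'joint_pos': array([-1.19001314e-01,  5.32746846e-02,  1.61397918e+00, -1.69367675e-05,
        1.47599531e+00, -1.19015254e-01]), 'joint_vel': array([-0.00182385, -0.00211634, -0.00589782,  0.00033054,  0.00080711,
        0.00020777]), 'joint_efforts': array([ 5.10442842e-04, -3.94241810e+01, -3.70721948e+01, -1.15854355e-04,
        4.61802789e-03,  5.00508997e-05]), 'tool_pos': array([6.24468917e-01, 5.78844880e-05, 2.03002047e-01]), 'tool_rot': array([ 0.499637  , -0.50037043,  0.50045262, -0.49953926]), 'contact_force': array([-0.26646527,  0.21680359, -0.27116059]), 'ft_torque': array([ 0.00293854,  0.01496093, -0.00905289]), 'gripper_width': 1.0010566942414134}
```

View pics/scene0.png

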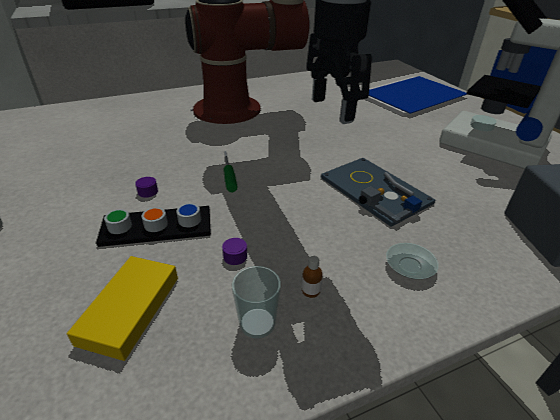

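View pics/side0.png

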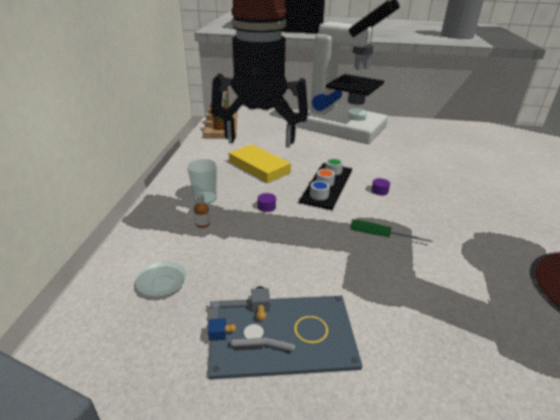

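View pics/wrist0.png

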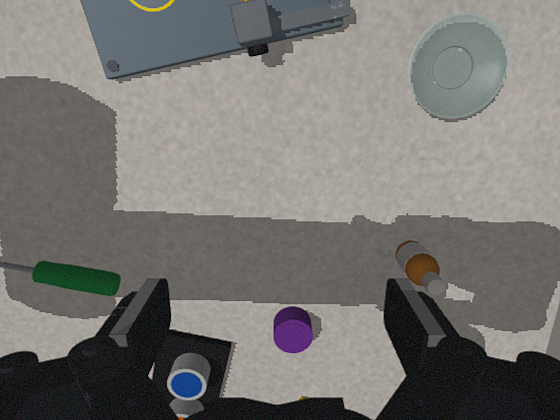

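The scene view has the cells at green (117,218), amber (154,216) and blue (189,212), with the nest near (378,190). The side view has blue at (319,190), the ring at (311,329) and the stop at (218,329). The purple decoys are at (147,187) and (234,251) in the scene view.

```bash
cat >> h.py <<'E'
def px2w(g,u,v,z):
    d=np.array([(u-g['cx'])/g['fx'],-(v-g['cy'])/g['fy'],-1.]); P=g['pose']; r=P[:3,:3]@d; o=P[:3,3]
    return o+r*(z-o[2])/r[2]
def w2px(g,p):
    P=g['pose']; c=P[:3,:3].T@(np.asarray(p)-P[:3,3]); return np.array([g['cx']+g['fx']*c[0]/-c[2], g['cy']-g['fy']*c[1]/-c[2]])
def zoom(img,u0,v0,u1,v1,k,f):
    c=img[v0:v1,u0:u1]; cv2.imwrite(f'pics/{f}.png',cv2.cvtColor(cv2.resize(c,None,fx=k,fy=k,interpolation=cv2.INTER_CUBIC),cv2.COLOR_RGB2BGR))
def blob(img,lo,hi,box=None):
    h=cv2.cvtColor(img,cv2.COLOR_RGB2HSV); m=cv2.inRange(h,np.array(lo),np.array(hi))
    if box: k=np.zeros_like(m); u0,v0,u1,v1=box; k[v0:v1,u0:u1]=1; m=m*k
    n,l,s,c=cv2.connectedComponentsWithStats(m); 
    return sorted([(int(s[i,4]),c[i].round(1).tolist(),s[i,:4].tolist()) for i in range(1,n) if s[i,4]>8],reverse=True)
E
python3 - <<'E'
from h import *
S=grab_frame('scene');D=grab_frame('side');W=grab_frame('wrist')
zt=0.038
for n,g,box in (('scene',S,(90,190,220,250)),('side',D,(295,150,360,210)),('wrist',W,(150,330,240,415))):
    for c,lo,hi in (('blue',(105,150,60),(125,255,255)),('amber',(5,150,80),(18,255,255)),('green',(50,130,50),(80,255,255))):
        b=blob(g['frame'],lo,hi,box)[:2]
        for x in b[:1]: print(n,c,x,px2w(g,*x[1],zt).round(4))
for n,g,box in (('scene',S,(340,160,380,195)),('side',D,(285,310,335,350))):
    b=blob(g['frame'],(20,90,80),(35,255,255),box)[:4]; print(n,'ring',b)
zoom(D['frame'],195,280,370,385,4,'nz'); zoom(S['frame'],310,150,445,230,5,'nz2')
E
```

```text
scene blue (150, [187.6, 209.3], [179, 204, 18, 11]) [ 0.5228 -0.2377  0.038 ]
scene amber (161, [152.9, 213.9], [144, 209, 19, 11]) [ 0.5122 -0.3019  0.038 ]
scene green (162, [116.1, 215.7], [107, 210, 19, 12]) [ 0.4916 -0.3668  0.038 ]
side blue (49, [319.6, 185.0], [314, 183, 12, 5]) [ 0.5243 -0.2358  0.038 ]
side amber (49, [325.1, 172.4], [320, 170, 12, 6]) [ 0.5136 -0.3003  0.038 ]
side green (27, [334.1, 161.6], [330, 160, 9, 4]) [ 0.4923 -0.3635  0.038 ]
wrist blue (579, [185.7, 384.3], [171, 373, 31, 24]) [ 0.5231 -0.2371  0.038 ]
scene ring [(67, [360.9, 176.6], [350, 171, 23, 12])]
side ring [(200, [310.4, 329.9], [294, 316, 34, 27])]
```

View pics/nz.png

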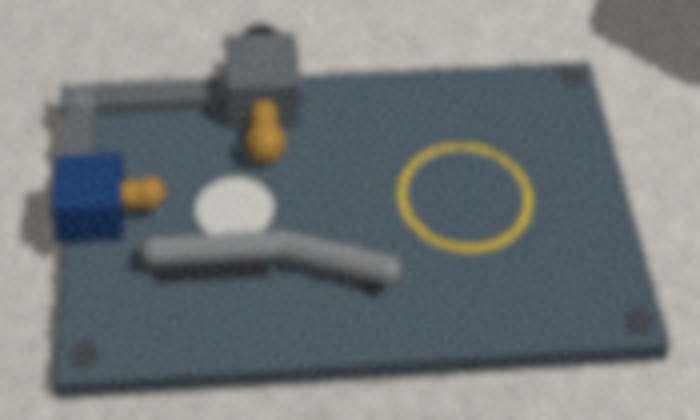

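View pics/nz2.png

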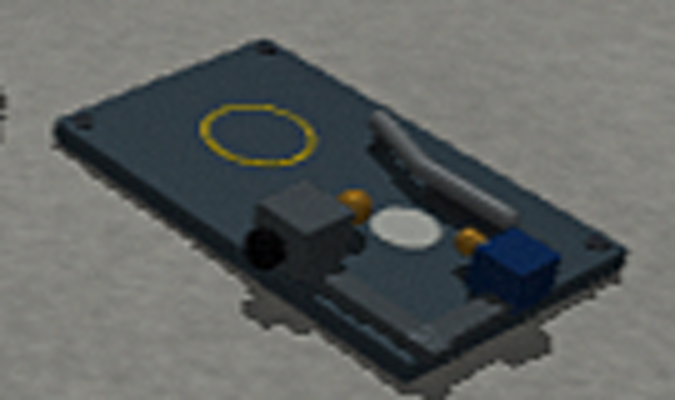

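Ring, rail, plunger, stop and the plate corners are all clear. In the zoomed side view the corners are at (62,88), (590,66), (665,347) and (55,385). In the zoomed scene view they are at (58,122), (262,40), (625,250) and (410,378). Next I fit the nest pose.

Run:
```python
from h import *
from scipy.optimize import least_squares
S=grab_frame('scene');D=grab_frame('side')
C={'--':(-.11,-.07),'+-':(.11,-.07),'++':(.11,.07),'-+':(-.11,.07)}
side={'+-':(62,88),'--':(590,66),'-+':(665,347),'++':(55,385)}
sc={'--':(58,122),'-+':(262,40),'++':(625,250),'+-':(410,378)}
obs=[(D,(*C[k],.012),(195+u/4,280+v/4)) for k,(u,v) in side.items()]+[(S,(*C[k],.012),(310+u/5,150+v/5)) for k,(u,v) in sc.items()]
obs+=[(D,(-.045,0,.012),(195+466/4,280+198/4)),(S,(-.045,0,.012),(310+258/5,150+135/5))]
def w(p,q): c,s=np.cos(p[2]),np.sin(p[2]); return np.array([p[0]+c*q[0]-s*q[1],p[1]+s*q[0]+c*q[1],q[2]])
for o in (obs,[o for o in obs if o[0] is D],[o for o in obs if o[0] is S]):
    r=least_squares(lambda p:np.concatenate([w2px(g,w(p,q))-uv for g,q,uv in o]),[.6,.2,0]); print(r.x.round(4),np.degrees(r.x[2]).round(2),r.fun.round(1))
    print('ring',w(r.x,(-.045,0,.012)).round(4),'seat',w(r.x,(.045,0,.012)).round(4))
for g in(S,D):
    pass
print(px2w(D,*obs[8][2],.012),px2w(S,*obs[9][2],.012))
```

```text
[0.5622 0.1786 0.2115] 12.12 [ 2.  -1.2 -0.6 -2.   1.3 -0.8 -1.8 -0.2 -0.6 -1.1  0.9 -1.4  1.8 -0.8
  1.  -3.  -1.1 -0.2  0.4 -0.3]
ring [0.5182 0.1691 0.012 ] seat [0.6062 0.188  0.012 ]
[0.5619 0.1799 0.2133] 12.22 [ 1.9 -0.5 -0.6 -1.5  1.6 -0.  -1.8  0.8 -1.   0.4]
ring [0.5179 0.1704 0.012 ] seat [0.6058 0.1895 0.012 ]
[0.5658 0.1741 0.2082] 11.93 [-1.5 -0.   0.4 -0.4  1.3  0.7  0.  -1.4 -0.3  0.8]
ring [0.5218 0.1648 0.012 ] seat [0.6098 0.1834 0.012 ]
[0.51642061 0.16936175 0.012     ] [0.5190022  0.16737314 0.012     ]
```

```bash
python3 -m crank '[[[1,4.74,0,-2.02,0],[1,4.74,0,-2.02,0],[1,4.74,0,-2.02,0],[1,4.74,0,-2.02,0],[1,4.74,0,-2.02,0],[1,0,3,0,6.85],[1,0,3,0,6.85],[1,0,0,0,0]]]'
python3 - <<'E'
from h import *
W=snap('wrist','w1');snap('side','s1');snap('scene','c1')
for c,lo,hi in (('blue',(105,150,60),(125,255,255)),('amber',(5,150,80),(18,255,255))):
    for x in blob(W['frame'],lo,hi)[:2]: print(c,x,px2w(W,*x[1],.038).round(4))
print(state()['tool_pos'],state()['tool_rot'])
E
```

```text
time: 1.4
tool_pos: [0.522, -0.236, 0.141]
tool_rot: [0.436, -0.438, 0.558, -0.554]
contact_force: [-0.3, -1.0, -0.3]
gripper_width: 1.0
blue (1508, [278.9, 198.3], [257, 177, 45, 43]) [ 0.5233 -0.237   0.038 ]
amber (1246, [283.9, 274.2], [263, 256, 42, 38]) [ 0.5121 -0.3008  0.038 ]
[ 0.52484232 -0.23730758  0.14563364] [-0.43756743  0.43702386 -0.55492132  0.55642359]
```

View pics/w1.png

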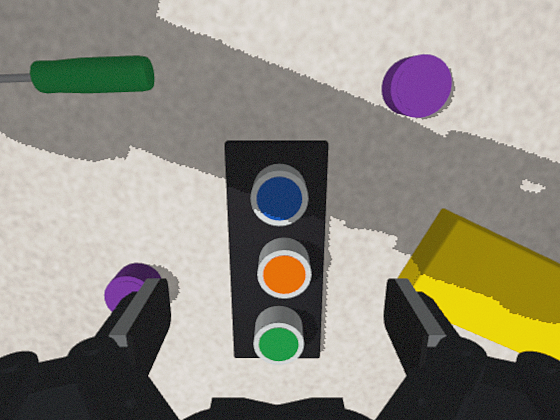

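The wrist view shows the cells in line with the jaws, blue at (279,198), amber at (284,274) and green at (279,343). The blue position agrees with the other cameras to within 1 mm. Descending.

```bash
python3 -m crank '[[[1,0,4,0,0],[1,0,4,0,0],[1,0,2.5,0,0],[1,0,0,0,0],[1,0,0,0,0]]]'
python3 - <<'E'
from h import *
s=state();print(s['tool_pos'],s['contact_force'])
W=snap('wrist','w2');snap('side','s2')
print(w2px(W,s['tool_pos']))
x=blob(W['frame'],(105,150,60),(125,255,255))[0];print(x,px2w(W,*x[1],.038).round(4))
D=cv2.imread('pics/s2.png');cv2.imwrite('pics/s2z.png',cv2.resize(D[120:240,240:420],None,fx=4,fy=4))
E
```

```text
time: 2.17
tool_pos: [0.5256, -0.2378, 0.0414]
tool_rot: [-0.437, 0.437, -0.555, 0.557]
contact_force: [-0.4, -0.3, 0.0]
gripper_width: 1.003
[ 0.52560387 -0.23780471  0.04143435] [-0.40362676 -0.32099093  0.03533058]
[275.97795271 256.00392344]
(3300, [271.1, 252.5], [238, 222, 68, 62]) [ 0.5233 -0.2369  0.038 ]
```

View pics/w2.png

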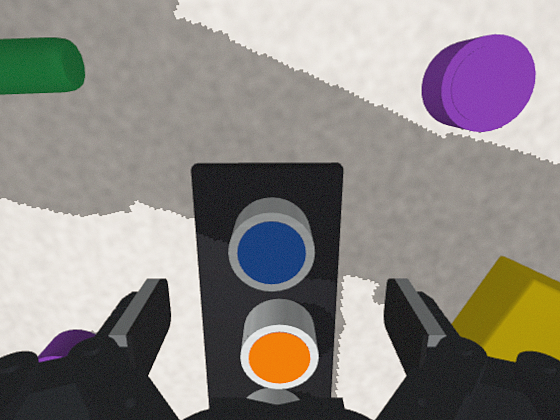

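View pics/s2z.png

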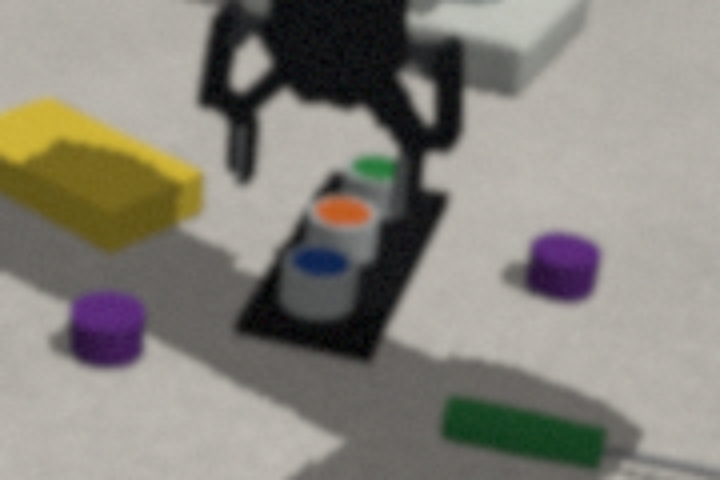

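Run:
```python
from h import *
D=grab_frame('side');W=grab_frame('wrist')
a=np.array([np.cos(-.239),np.sin(-.239),0])
for sgn in(-1,1):
    p=np.array([.5256,-.2378,.054])+sgn*.0425*a
    print(p,((w2px(D,p)-[240,120])*4).round(),w2px(W,p).round())
```

```text
[ 0.48430805 -0.22773893  0.054     ] [389. 249.] [186. 268.]
[ 0.56689195 -0.24786107  0.054     ] [249. 221.] [367. 268.]
```

Run:
```python
from h import *
D=grab_frame('side');S=grab_frame('scene')
for z in(.203,.216,.245,.26):
  for sgn in(-1,1):
    p=np.array([.6245+sgn*.0425,0,z]); print(z,sgn,w2px(D,p).round(),w2px(S,p).round())
S0=cv2.imread('pics/scene0.png');D0=cv2.imread('pics/side0.png')
a=cv2.resize(S0[30:140,290:390],None,fx=4,fy=4);b=cv2.resize(D0[50:160,200:320],None,fx=4,fy=4)
cv2.imwrite('pics/tips.png',np.hstack([a[:440],b[:440]])[:, :800])
```

```text
0.203 -1 [286. 167.] [317. 123.]
0.203 1 [235. 163.] [342. 145.]
0.216 -1 [286. 160.] [317. 116.]
0.216 1 [235. 156.] [343. 137.]
0.245 -1 [286. 144.] [319. 100.]
0.245 1 [234. 140.] [345. 120.]
0.26 -1 [287. 135.] [319.  92.]
0.26 1 [234. 131.] [346. 111.]
```

View pics/tips.png

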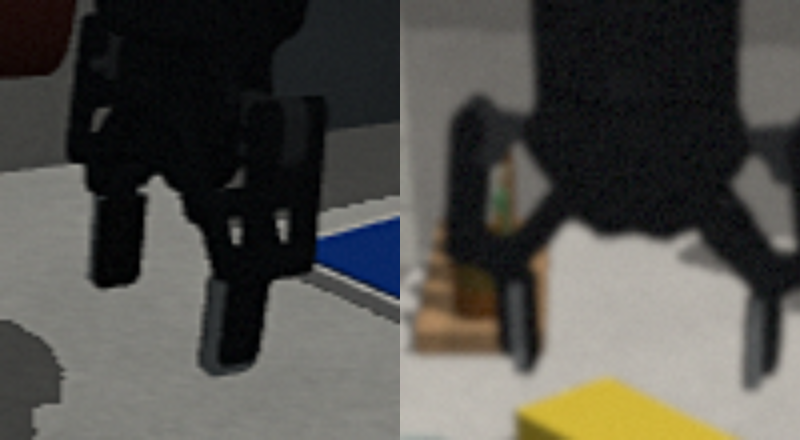

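The fully open fingertips appear at z of about 0.242 in both fixed views while the TCP reads 0.203. That is about 26 mm higher than the 13 mm swing explains. I'll close partly and look again.

```bash
python3 -m crank '[[[0.2,0,0,0,0],[0.2,0,0,0,0],[0.2,0,0,0,0],[0.2,0,0,0,0]]]'
python3 - <<'E'
from h import *
D=snap('side','s3');S=snap('scene','c3');W=snap('wrist','w3')
zoom(D['frame'],260,110,360,210,4,'a');zoom(S['frame'],140,140,240,240,4,'b')
cv2.imwrite('pics/t3.png',np.hstack([cv2.imread('pics/a.png'),cv2.imread('pics/b.png')]))
s=state();h=s['gripper_width']*.0425;print(h,s['tool_pos'])
a=np.array([np.cos(-.239),np.sin(-.239),0])
for z in(.041,.055,.07):
  for sgn in(-1,1):
    p=np.array([*s['tool_pos'][:2],z])+sgn*h*a
    print(z,((w2px(D,p)-[260,110])*4).round(),((w2px(S,p)-[140,140])*4+[400,0]).round(),w2px(W,p).round())
E
```

```text
time: 2.98
tool_pos: [0.524, -0.237, 0.0389]
tool_rot: [0.437, -0.437, 0.556, -0.556]
contact_force: [-0.2, 0.6, -0.7]
gripper_width: 0.604
0.02558741828244959 [ 0.52396439 -0.2369681   0.03897021]
0.041 [282. 303.] [592. 242.] [224. 258.]
0.041 [198. 286.] [591. 306.] [328. 258.]
0.055 [284. 282.] [589. 219.] [220. 271.]
0.055 [199. 265.] [587. 283.] [332. 271.]
0.07 [286. 260.] [585. 194.] [215. 288.]
0.07 [201. 243.] [582. 257.] [337. 288.]
```

View pics/t3.png

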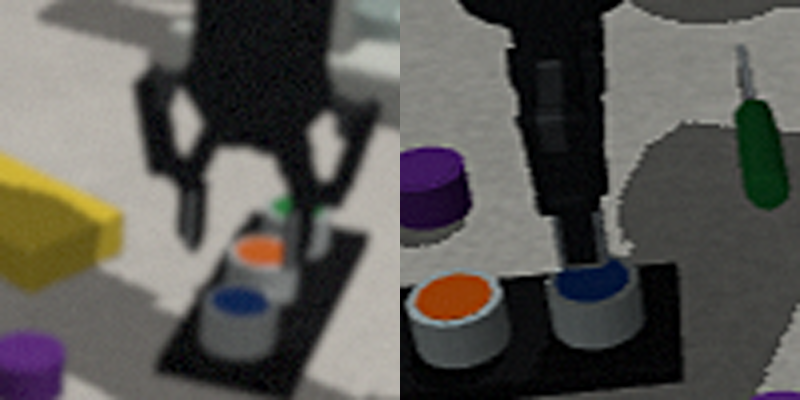

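View pics/w3.png

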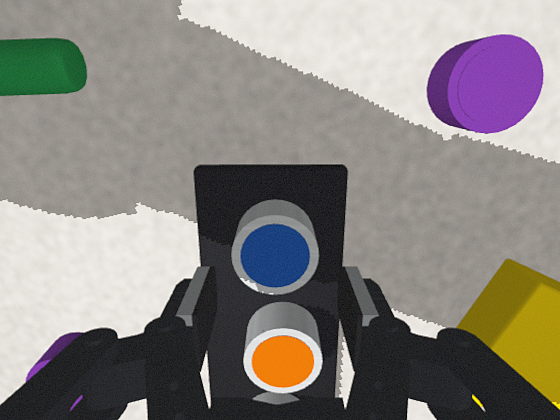

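Partly closed, the tips sit at z of about 0.068, at wrist (212,266)/(345,266) and scene zoom (578,262), while the TCP reads 0.039. So the real tips are about 29 mm short of the stated TCP, and all three cameras agree. I'll open a bit, go down in stages and check by image and force.

```bash
python3 -m crank '[[[0.5,0,0,0,0],[0.5,0,0.8,0,0],[0.5,0,0.8,0,0],[0.5,0,0.8,0,0],[0.5,0,0,0,0],[0.5,0,0,0,0]]]'
python3 - <<'E'
from h import *
D=snap('side','s4');S=snap('scene','c4');W=snap('wrist','w4')
zoom(D['frame'],260,110,360,210,4,'a');zoom(S['frame'],140,140,240,240,4,'b')
cv2.imwrite('pics/t4.png',np.hstack([cv2.imread('pics/a.png'),cv2.imread('pics/b.png')]))
s=state();h=s['gripper_width']*.0425;print(h,s['tool_pos'],s['contact_force'])
a=np.array([np.cos(-.239),np.sin(-.239),0])
for z in(.016,.03,.045,.06):
  for sgn in(-1,1):
    p=np.array([*s['tool_pos'][:2],z])+sgn*h*a
    print(z,((w2px(D,p)-[260,110])*4).round(),((w2px(S,p)-[140,140])*4+[400,0]).round(),w2px(W,p).round())
E
```

```text
time: 3.88
tool_pos: [0.524, -0.237, 0.015]
tool_rot: [0.437, -0.437, 0.556, -0.556]
contact_force: [-0.6, 0.3, -0.1]
gripper_width: 0.748
0.03190117037361697 [ 0.52430711 -0.2371663   0.01543256] [ 0.02602617  0.63326468 -0.29468576]
0.016 [287. 342.] [599. 275.] [212. 257.]
0.016 [185. 320.] [597. 356.] [340. 256.]
0.03 [290. 321.] [595. 253.] [207. 270.]
0.03 [186. 300.] [593. 333.] [345. 270.]
0.045 [292. 299.] [591. 229.] [201. 286.]
0.045 [188. 278.] [589. 308.] [351. 286.]
0.06 [295. 277.] [587. 204.] [193. 306.]
0.06 [189. 256.] [585. 283.] [358. 306.]
```

View pics/t4.png

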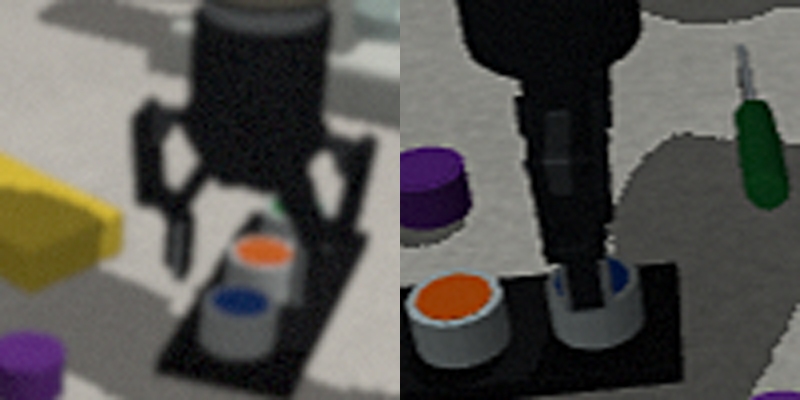

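View pics/w4.png

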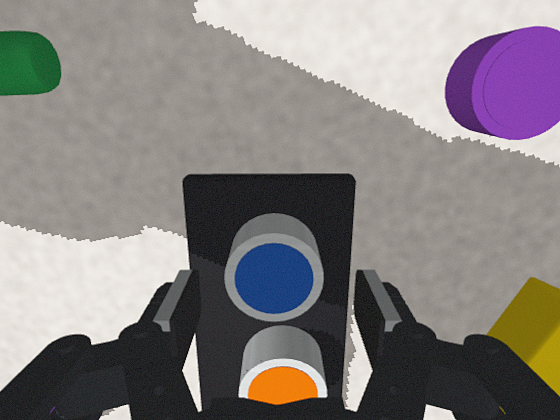

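The front tip is at scene zoom (585,308), so z is about 0.045 with the TCP at 0.015. That confirms an offset of roughly 24 mm plus the swing. Next I lower so the tips end about 6 mm above the slab once closed.

```bash
python3 -m crank '[[[0.5,0,0.6,0,0],[0.5,0,0.6,0,0],[0.5,0,0.6,0,0],[0.5,0,0.5,0,0],[0.5,0,0,0,0],[0.5,0,0,0,0]]]'
python3 - <<'E'
from h import *
D=snap('side','s5');S=snap('scene','c5');W=snap('wrist','w5')
zoom(D['frame'],260,110,360,210,4,'a');zoom(S['frame'],140,140,240,240,4,'b')
cv2.imwrite('pics/t5.png',np.hstack([cv2.imread('pics/a.png'),cv2.imread('pics/b.png')]))
s=state();h=s['gripper_width']*.0425;print(h,s['tool_pos'],s['contact_force'])
a=np.array([np.cos(-.239),np.sin(-.239),0])
for z in(.012,.024,.03):
    p=np.array([*s['tool_pos'][:2],z])+h*a
    print(z,((w2px(D,p)-[260,110])*4).round(),((w2px(S,p)-[140,140])*4+[400,0]).round(),w2px(W,p).round())
E
```

```text
time: 4.78
tool_pos: [0.5241, -0.2371, -0.0079]
tool_rot: [-0.437, 0.437, -0.556, 0.556]
contact_force: [-0.0, 0.2, -0.1]
gripper_width: 0.748
0.03183678564271316 [ 0.52420939 -0.23714877 -0.00767976] [ 0.58083912 -0.17980372  0.50475459]
0.012 [185. 326.] [598. 362.] [347. 275.]
0.024 [186. 309.] [595. 343.] [352. 289.]
0.03 [187. 300.] [593. 333.] [355. 297.]
```

View pics/t5.png

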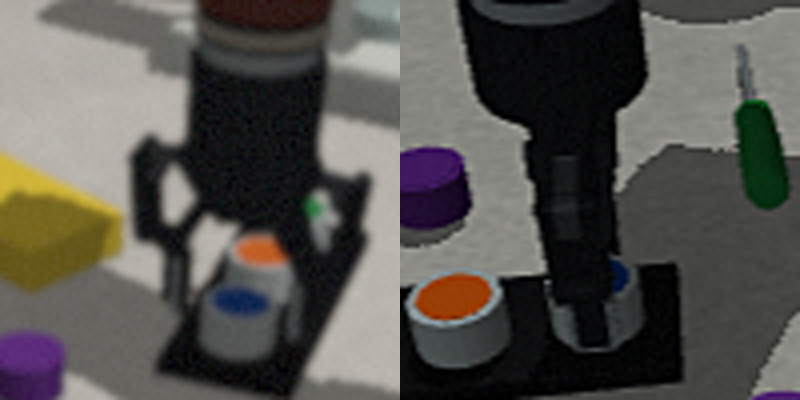

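View pics/w5.png

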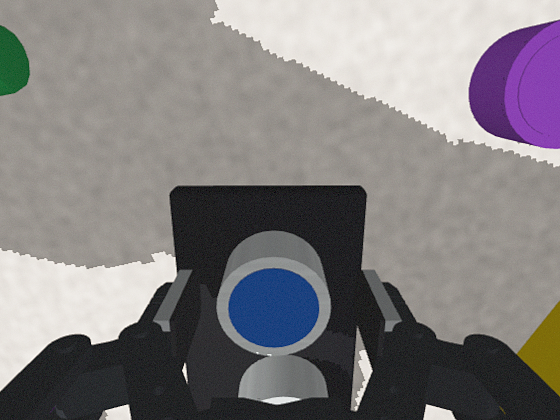

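The tips are at z of about 0.023 (scene zoom (590,345)), straddling the blue cell. Closing.

```bash
python3 -m crank '[[[-1,0,0,0,0],[-1,0,0,0,0],[-1,0,0,0,0],[-1,0,0,0,0]]]'; python3 -m crank '[[[-1,0,0,0,0],[-1,0,-0.1,0,0],[-1,0,-0.4,0,0],[-1,0,-0.5,0,0],[-1,0,0,0,0]]]';  python3 - <<'E'
from h import *
D=snap('side','s6');S=snap('scene','c6');W=snap('wrist','w6')
zoom(D['frame'],260,110,360,210,4,'a');zoom(S['frame'],140,140,240,240,4,'b')
cv2.imwrite('pics/t6.png',np.hstack([cv2.imread('pics/a.png'),cv2.imread('pics/b.png')]))
E
```

```text
time: 5.42
tool_pos: [0.5245, -0.2373, -0.0074]
tool_rot: [-0.437, 0.437, -0.556, 0.556]
contact_force: [-0.1, 0.3, 4.3]
gripper_width: 0.492
time: 6.05
tool_pos: [0.5242, -0.2371, 0.0024]
tool_rot: [-0.437, 0.437, -0.556, 0.556]
contact_force: [-0.5, 0.3, -0.0]
gripper_width: 0.488
```

View pics/t6.png

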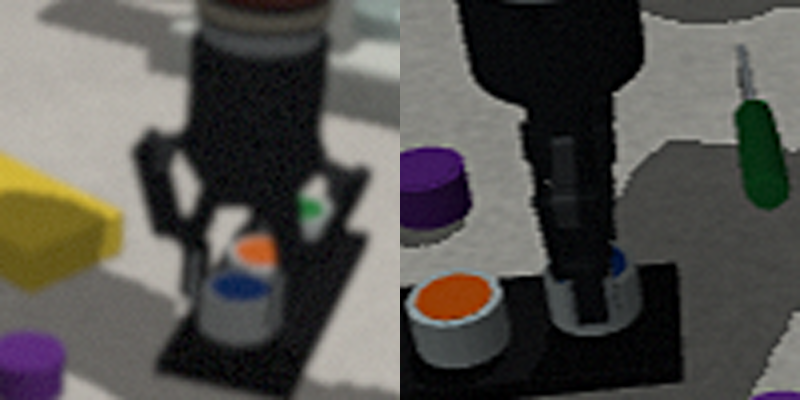

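View pics/w6.png

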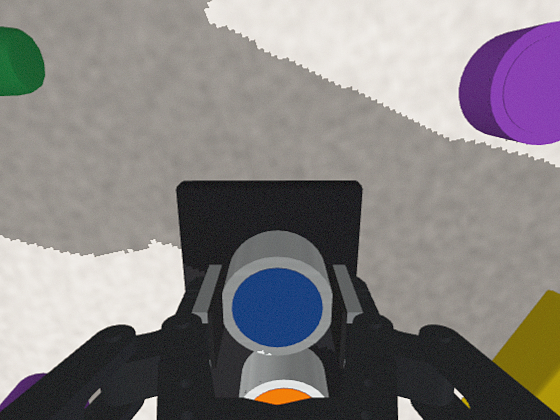

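The cell is gripped (width 0.488, about 41.5–44 mm) and came up with the fingers, still at (277,306) in the wrist view. Carrying it over to the nest.

```bash
python3 -m crank '[[[-1,0,-2,0,0],[-1,0,-4,0,0],[-1,0,-4,0,0],[-1,-2.5,0,-0.6,0],[-1,-4.9,0,-1.3,0],[-1,-4.9,0,-1.3,0],[-1,-4.9,0,-1.3,0],[-1,-4.9,0,-1.3,0]]]';  python3 -m crank '[[[-1,-4.9,0,-1.3,0],[-1,-4.9,0,-1.3,0],[-1,-4.9,0,-1.3,0],[-1,-2.5,0,-0.5,0],[-1,0,0,0,0],[-1,0,0,0,8],[-1,0,0,0,8],[-1,0,0,0,8]]]';python3 -m crank '[[[-1,0,0,0,8],[-1,0,0,0,8],[-1,0,0,0,8],[-1,0,0,0,8],[-1,0,0,0,8],[-1,0,0,0,0],[-1,0,0,0,0],[-1,0,0,0,0]]]'
python3 - <<'E'
from h import *
D=snap('side','s7');W=snap('wrist','w7')
s=state();print(s['tool_pos'],s['tool_rot'],s['gripper_width'])
E
```

```text
time: 7.2
tool_pos: [0.5203, -0.0071, 0.1037]
tool_rot: [-0.437, 0.436, -0.556, 0.557]
contact_force: [0.3, 0.2, -0.4]
gripper_width: 0.491
time: 8.2
tool_pos: [0.5183, 0.1677, 0.1029]
tool_rot: [-0.31, 0.31, -0.635, 0.636]
contact_force: [-0.5, 0.3, -0.7]
gripper_width: 0.491
time: 9.2
tool_pos: [0.5181, 0.1687, 0.1022]
tool_rot: [-0.076, 0.076, -0.703, 0.703]
contact_force: [-0.0, -0.3, -0.8]
gripper_width: 0.489
[0.51793356 0.16887484 0.10202699] [-0.07593554  0.07599    -0.70299304  0.70303634] 0.4938357820999419
```

View pics/w7.png

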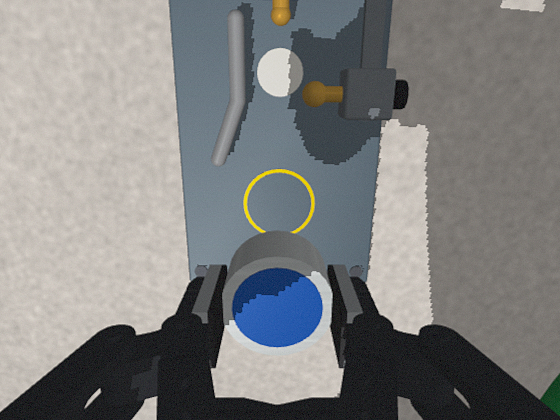

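View pics/s7.png

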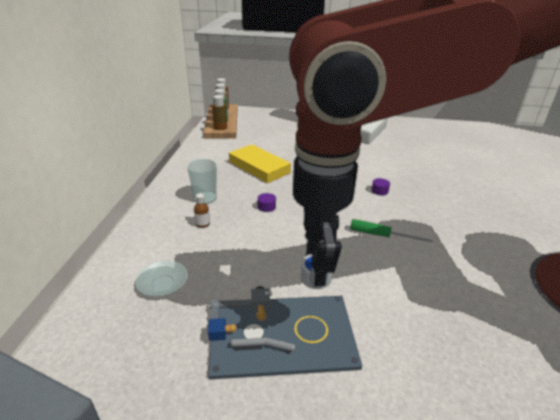

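The wrist view shows the ring at (279,203), the white seat spot at (280,72), the rail at (237,60) and the plunger ball at (316,94). I refine the nest pose from this view.

Run:
```python
from h import *
W=grab_frame('wrist');f=W['frame'];z=.012
m=cv2.inRange(cv2.cvtColor(f,cv2.COLOR_RGB2HSV),(20,100,80),(35,255,255)); m[:160]=0;m[245:]=0
ys,xs=np.nonzero(m); keep=(xs>235)&(xs<325); xs,ys=xs[keep],ys[keep]
P=np.array([px2w(W,u,v,z)[:2] for u,v in zip(xs,ys)])
A=np.c_[2*P,np.ones(len(P))];s=np.linalg.lstsq(A,(P**2).sum(1),rcond=None)[0];R=np.sqrt(s[2]+s[0]**2+s[1]**2);print('ring',s[:2],R,len(P))
# edges: left plate edge (pixel picks via gradient)
g=cv2.GaussianBlur(cv2.cvtColor(f,cv2.COLOR_RGB2GRAY),(3,3),0).astype(float)
L=[];
for v in range(5,255,3):
    d=np.abs(np.diff(g[v,150:205]));u=150+d.argmax()+.5;L.append(px2w(W,u,v,z)[:2])
L=np.array(L);vx,vy,x0,y0=cv2.fitLine(L.astype(np.float32),cv2.DIST_HUBER,0,.001,.001).ravel();print('left edge yaw',np.degrees(np.arctan(vy/vx)))
n=np.array([-vy,vx]);n*=np.sign(n[1]);print('ring to edge dist',(np.array([x0,y0])-s[:2])@n)
for nm,u,v,zz in(('spot',280,72.5,.012),('railA',236.5,15,.024),('railB',237.5,95,.024),('ball',316,94,.024),('stopball',282,16,.024),('celltop',277,307,.138)):
    p=px2w(W,u,v,zz);c,sn=np.cos(np.radians(12.2)),np.sin(np.radians(12.2));d=p[:2]-s[:2];print(nm,p.round(4),'nest',(c*d[0]+sn*d[1]-.045).round(4),(-sn*d[0]+c*d[1]).round(4))
st=state();print(st['tool_pos'],w2px(W,st['tool_pos']))
from scipy.spatial.transform import Rotation as Ro
q=st['tool_rot'];M=Ro.from_quat([*q[1:],q[0]]).as_matrix();print(M.round(4)); print(np.degrees(np.arctan2(M[1,2],M[0,2])))
```

```text
ring [0.51701652 0.16809074] 0.024751610188338255 644
left edge yaw 11.882678
ring to edge dist 0.06975166659412609
spot [0.6051 0.1866 0.012 ] nest 0.045 -0.0005
railA [0.6308 0.219  0.024 ] nest 0.077 0.0257
railB [0.5858 0.2101 0.024 ] nest 0.0312 0.0266
ball [0.5971 0.1615 0.024 ] nest 0.0319 -0.0234
stopball [0.6361 0.1923 0.024 ] nest 0.0765 -0.0015
celltop [0.5118 0.1682 0.138 ] nest -0.0501 0.0012
[0.51793385 0.16892436 0.1020197 ] [278.25914072 255.72768476]
[[-9.769e-01 -1.000e-04  2.135e-01]
 [-2.135e-01 -1.000e-04 -9.769e-01]
 [ 1.000e-04 -1.000e+00  0.000e+00]]
-77.67133309058437
```

```bash
python3 - <<'E'
from h import *
W=grab_frame('wrist')
b=blob(cv2.GaussianBlur(W['frame'],(3,3),0),(100,120,60),(125,255,255),(210,250,350,365))[0];print(b)
for z in(.138,.1435,.1477):print(px2w(W,*b[1],z), px2w(W,277,307,z))
D=grab_frame('side');S=grab_frame('scene')
for n,g,z in(('side',D,.1477),('scene',S,.1477)):
    e=w2px(g,[.5180,.1689,z]);x=blob(g['frame'],(100,120,60),(125,255,255),(int(e[0])-20,int(e[1])-20,int(e[0])+20,int(e[1])+20));print(n,e,x[:2],[px2w(g,*k[1],z) for k in x[:1]])
E
python3 -m crank '[[[-1,0,0,0,0.4],[-1,0,3.5,0,0],[-1,0,4,0,0],[-1,0,0.5,0,0],[-1,0,0,0,0]]]'
python3 - <<'E'
from h import *
W=snap('wrist','w8');D=snap('side','s8')
b=blob(cv2.GaussianBlur(W['frame'],(3,3),0),(100,120,60),(125,255,255),(210,250,350,365))[0];s=state();print(b,s['tool_pos']);print(px2w(W,*b[1],s['tool_pos'][2]+.0457))
zoom(D['frame'],250,230,400,380,4,'s8z')
E
```

```text
(5563, [276.9, 307.2], [232, 268, 90, 79])
[0.5116954  0.16830825 0.138     ] [0.51179753 0.16828819 0.138     ]
[0.51520121 0.16907139 0.1435    ] [0.51529914 0.16905215 0.1435    ]
[0.51787837 0.16965416 0.1477    ] [0.5179731  0.16963555 0.1477    ]
side [316.71784845 263.49466908] [(58, [308.9, 263.1], [306, 258, 7, 12])] [array([0.52869527, 0.16969148, 0.1477    ])]
scene [371.43845773 122.56849086] [(42, [372.2, 122.3], [369, 119, 8, 8])] [array([0.51748283, 0.17116962, 0.1477    ])]
time: 10.12
tool_pos: [0.5183, 0.1691, 0.0226]
tool_rot: [0.073, -0.073, 0.703, -0.703]
contact_force: [0.4, 0.1, -0.7]
gripper_width: 0.493
(5559, [276.9, 307.2], [232, 268, 90, 79]) [0.51958786 0.16932414 0.02409074]
[0.51920367 0.17000002 0.06979074]
```

View pics/s8z.png

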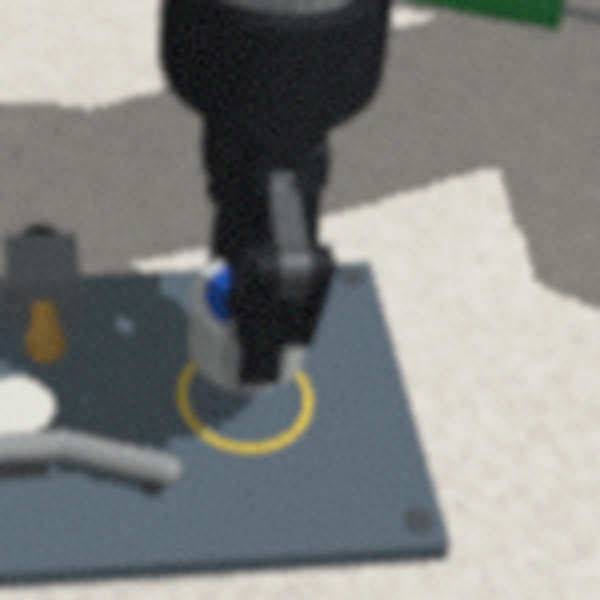

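View pics/w8.png

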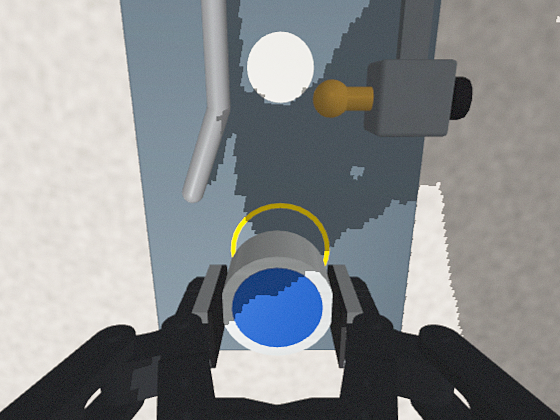

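The cell is about 1.5 mm off the ring centre in x and y, so I correct that and then lower gently.

```bash
python3 -m crank '[[[-1,0.15,0.8,0.1,0],[-1,0,0.8,0,0],[-1,0,0.6,0,0],[-1,0,0.3,0,0],[-1,0,0,0,0],[-1,0,0,0,0]]]'; python3 -m crank '[[[-1,0,0.1,0,0],[-1,0,0,0,0]]]';python3 -m crank '[[[-1,0,0.1,0,0],[-1,0,0,0,0]]]'
python3 - <<'E'
from h import *
W=snap('wrist','w9');D=snap('side','s9');S=snap('scene','c9')
print(np.mean([state()['contact_force'] for _ in range(5)],0),state()['tool_pos'])
zoom(D['frame'],250,260,350,360,4,'a');zoom(S['frame'],310,120,410,220,4,'b')
cv2.imwrite('pics/t9.png',np.hstack([cv2.imread('pics/a.png'),cv2.imread('pics/b.png')]))
E
```

```text
time: 10.98
tool_pos: [0.5169, 0.1677, -0.0028]
tool_rot: [0.073, -0.073, 0.703, -0.703]
contact_force: [0.5, 0.4, -0.6]
gripper_width: 0.492
time: 11.22
tool_pos: [0.5168, 0.1677, -0.0039]
tool_rot: [0.073, -0.073, 0.703, -0.703]
contact_force: [-0.7, -0.1, -0.4]
gripper_width: 0.495
time: 11.48
tool_pos: [0.5166, 0.1677, -0.0051]
tool_rot: [-0.073, 0.073, -0.703, 0.703]
contact_force: [-0.5, -0.1, -1.1]
gripper_width: 0.488
[-0.11081836  0.56806981 -1.57809631] [ 0.51669549  0.16768039 -0.00497521]
```

View pics/t9.png

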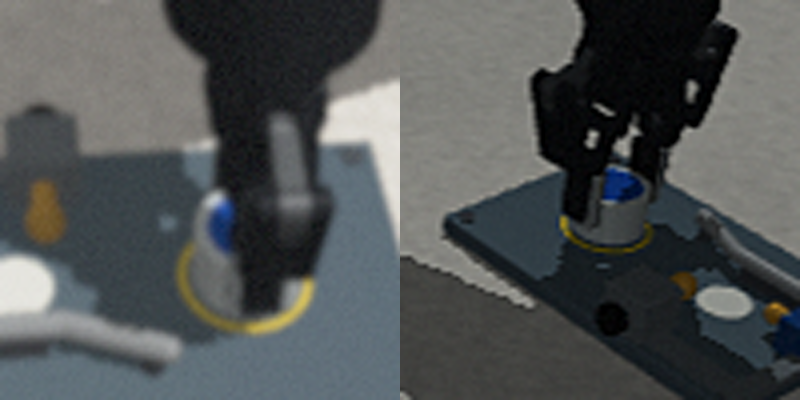

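View pics/w9.png

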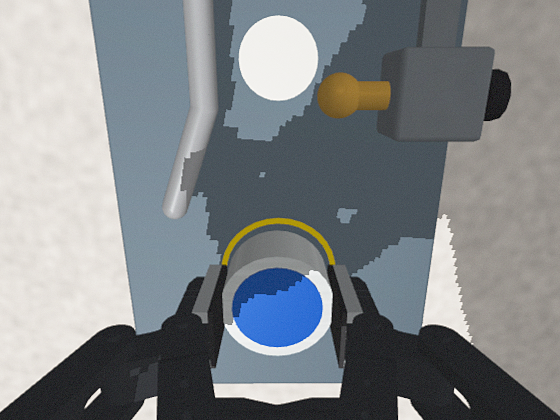

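```bash
for i in 1; do python3 -m crank '[[[-1,0,0.1,0,0],[-1,0,0,0,0]]]'; done; python3 -m crank '[[[-1,0,0.05,0,0],[-1,0,0,0,0]]]'; python3 -m crank '[[[-1,0,0.05,0,0],[-1,0,0,0,0]]]'; python3 -m crank '[[[-1,0,0.04,0,0],[-1,0,0,0,0]]]'
```

```text
time: 11.88
tool_pos: [0.5166, 0.1677, -0.0061]
tool_rot: [-0.073, 0.073, -0.703, 0.703]
contact_force: [-0.5, -0.3, -1.4]
gripper_width: 0.49
time: 12.12
tool_pos: [0.5166, 0.1677, -0.0066]
tool_rot: [-0.073, 0.073, -0.703, 0.703]
contact_force: [0.4, -0.1, -0.2]
gripper_width: 0.49
time: 12.38
tool_pos: [0.5167, 0.1677, -0.0071]
tool_rot: [-0.073, 0.073, -0.703, 0.703]
contact_force: [-0.0, -0.1, -1.1]
gripper_width: 0.489
time: 12.62
tool_pos: [0.5167, 0.1677, -0.0074]
tool_rot: [0.073, -0.073, 0.703, -0.703]
contact_force: [0.5, -0.8, -0.2]
gripper_width: 0.495
```

```bash
python3 -m crank '[[[-1,0,0.03,0,0],[-1,0,0,0,0]]]'; python3 -m crank '[[[-1,0,0.03,0,0],[-1,0,0,0,0]]]'; python3 -m crank '[[[-1,0,0.03,0,0],[-1,0,0,0,0]]]'
```

```text
time: 12.88
tool_pos: [0.5168, 0.1677, -0.0074]
tool_rot: [-0.073, 0.073, -0.703, 0.703]
contact_force: [-1.8, -0.3, 1.6]
gripper_width: 0.491
time: 13.12
tool_pos: [0.517, 0.1678, -0.0074]
tool_rot: [-0.073, 0.073, -0.703, 0.703]
contact_force: [-1.7, -0.7, 6.1]
gripper_width: 0.49
time: 13.38
tool_pos: [0.5172, 0.1678, -0.0074]
tool_rot: [-0.074, 0.073, -0.703, 0.703]
contact_force: [-2.6, -0.7, 5.4]
gripper_width: 0.49
```

Contact found at TCP z = -0.0074. I ease off and release.

```bash
python3 -m crank '[[[-1,0,-0.05,0,0],[-1,0,0,0,0]]]'; python3 -m crank '[[[0.15,0,0,0,0],[0.3,0,0,0,0],[0.45,0,0,0,0],[0.45,0,0,0,0],[0.45,0,0,0,0]]]';python3 - <<'E'
from h import *
W=snap('wrist','w10');D=snap('side','s10');S=snap('scene','c10')
zoom(D['frame'],250,260,350,360,4,'a');zoom(S['frame'],310,120,410,220,4,'b')
cv2.imwrite('pics/t10.png',np.hstack([cv2.imread('pics/a.png'),cv2.imread('pics/b.png')]))
E
```

```text
time: 13.62
tool_pos: [0.5172, 0.1678, -0.0074]
tool_rot: [0.074, -0.073, 0.703, -0.703]
contact_force: [-1.0, 0.2, 4.2]
gripper_width: 0.488
time: 14.25
tool_pos: [0.5167, 0.1677, -0.0079]
tool_rot: [-0.073, 0.073, -0.703, 0.703]
contact_force: [-0.0, -0.2, 0.4]
gripper_width: 0.726
```

View pics/t10.png

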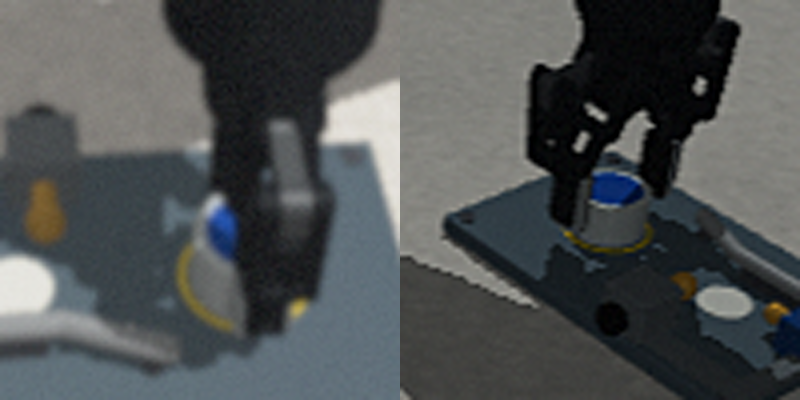

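View pics/w10.png

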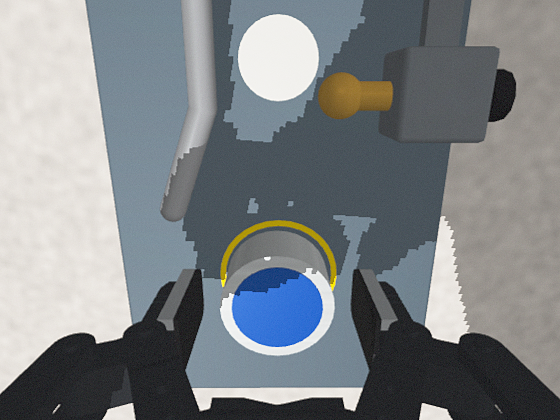

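Released: the cell stands upright and centred in the ring, with its rim concentric to the yellow circle at wrist (277,307). Next I rise, step back behind it and shut the fingers.

```bash
python3 -m crank '[[[0.45,0,-1,0,0],[0.45,0,-3,0,0],[0.45,0,-2.5,0,0],[0.45,0,0,0,0],[-1,2,0,0,0],[-1,2.2,0,0,0],[-1,0,0,0,0],[-1,0,0,0,0]]]'; python3 -m crank '[[[-1,0,0,0,0],[-1,0,0,0,0],[-1,0,0,0,0]]]';python3 - <<'E'
from h import *
W=snap('wrist','w11');D=snap('side','s11');S=snap('scene','c11')
zoom(D['frame'],250,230,380,360,3,'a');zoom(S['frame'],300,90,430,220,3,'b')
cv2.imwrite('pics/t11.png',np.hstack([cv2.imread('pics/a.png'),cv2.imread('pics/b.png')]))
z=.038
b=blob(cv2.GaussianBlur(W['frame'],(3,3),0),(100,120,60),(125,255,255),(210,150,350,365))[0];p=px2w(W,*b[1],z);print(b,p)
c,s=np.cos(np.radians(11.9)),np.sin(np.radians(11.9));d=p[:2]-[.5170,.1681];print('cell nest',c*d[0]+s*d[1]-.045,-s*d[0]+c*d[1])
st=state();d=st['tool_pos'][:2]-[.5170,.1681];print('tool nest',c*d[0]+s*d[1]-.045,-s*d[0]+c*d[1],st['tool_pos'],st['contact_force'])
for zz in(st['tool_pos'][2],st['tool_pos'][2]+.024): q=[*st['tool_pos'][:2],zz];print(w2px(W,q),(w2px(D,q)-[250,230])*3,(w2px(S,q)-[300,90])*3+[390,0])
E
```

```text
time: 15.4
tool_pos: [0.4758, 0.159, 0.0568]
tool_rot: [0.073, -0.073, 0.703, -0.703]
contact_force: [0.1, -0.8, 1.1]
gripper_width: 0.002
time: 15.78
tool_pos: [0.4759, 0.1591, 0.0572]
tool_rot: [0.073, -0.073, 0.703, -0.703]
contact_force: [-0.0, 0.1, 0.3]
gripper_width: -0.002
(2753, [276.9, 171.2], [244, 150, 67, 49]) [0.5136959  0.16779566 0.038     ]
cell nest -0.04829584279017403 0.000383521358405409
tool nest -0.08731808542282687 -0.0003631892162893977 [0.47566626 0.15901845 0.0571885 ] [ 0.27269774 -1.00122999 -1.34009624]
[278.39686423 256.05352429] [272.4479048  231.80050394] [543.47279545 186.00772861]
[278.58133022 279.82131997] [277.57232384 197.92107661] [547.59200854 158.30357289]
```

View pics/t11.png

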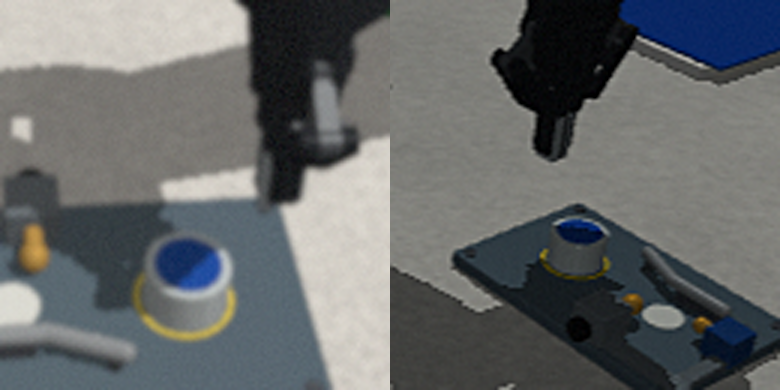

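View pics/w11.png

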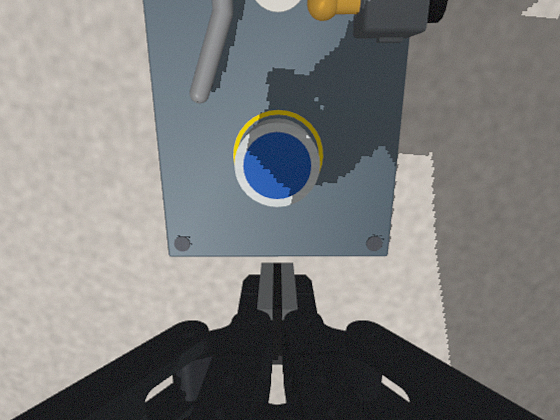

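The cell stands upright in the ring (wrist (277,165)). The shut fingertips are behind it, about 22–24 mm shorter than the TCP as before. I lower them behind the cell and feel for the plate.

```bash
python3 -m crank '[[[-1,0,3,0,0],[-1,0,2,0,0],[-1,0,1,0,0],[-1,0,0.3,0,0],[-1,0,0,0,0],[-1,0,0,0,0]]]';python3 - <<'E'
from h import *
W=snap('wrist','w12');D=snap('side','s12');S=snap('scene','c12')
zoom(D['frame'],250,230,380,360,3,'a');zoom(S['frame'],300,90,430,220,3,'b')
cv2.imwrite('pics/t12.png',np.hstack([cv2.imread('pics/a.png'),cv2.imread('pics/b.png')]))
print(state()['tool_pos'],state()['contact_force'])
E
```

```text
time: 16.68
tool_pos: [0.4764, 0.1592, -0.0049]
tool_rot: [0.074, -0.073, 0.703, -0.703]
contact_force: [0.2, -0.3, -0.3]
gripper_width: -0.002
[ 0.47607879  0.15910328 -0.0051673 ] [ 0.06395037 -0.87087887 -0.22270393]
```

View pics/t12.png

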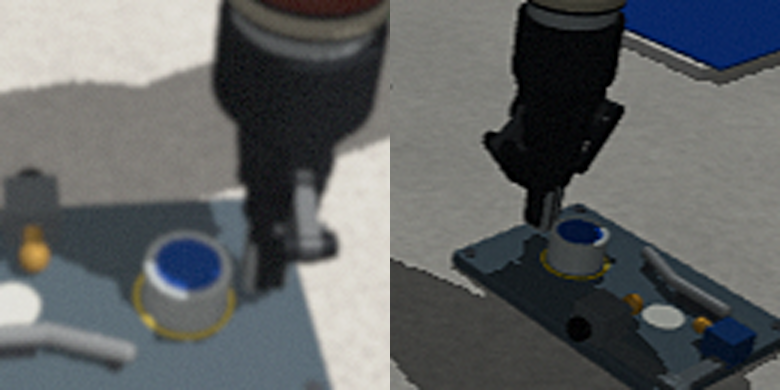

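View pics/w12.png

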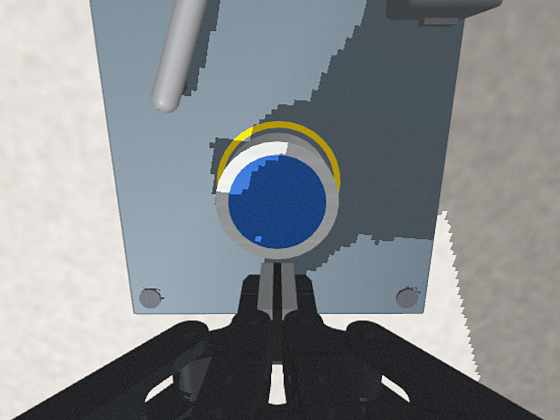

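```bash
python3 -m crank '[[[-1,0,0.1,0,0],[-1,0,0.1,0,0],[-1,0,0,0,0]]]'; python3 -m crank '[[[-1,0,0.06,0,0],[-1,0,0,0,0]]]';  python3 -m crank '[[[-1,0,0.06,0,0],[-1,0,0,0,0]]]'; python3 -m crank '[[[-1,0,0.06,0,0],[-1,0,0,0,0]]]'
```

```text
time: 17.2
tool_pos: [0.4755, 0.159, -0.008]
tool_rot: [-0.073, 0.073, -0.703, 0.703]
contact_force: [0.2, 0.3, -0.0]
gripper_width: -0.001
time: 17.45
tool_pos: [0.4755, 0.159, -0.0085]
tool_rot: [0.073, -0.073, 0.703, -0.703]
contact_force: [0.5, -1.2, 0.3]
gripper_width: -0.004
time: 17.7
tool_pos: [0.4756, 0.159, -0.009]
tool_rot: [-0.073, 0.073, -0.703, 0.703]
contact_force: [-0.2, -0.6, -0.4]
gripper_width: -0.002
time: 17.95
tool_pos: [0.4755, 0.159, -0.0097]
tool_rot: [-0.073, 0.073, -0.703, 0.703]
contact_force: [-0.1, 0.3, 0.5]
gripper_width: 0.004
```

```bash
python3 -m crank '[[[-1,0,0.06,0,0],[-1,0,0,0,0]]]'; python3 -m crank '[[[-1,0,0.06,0,0],[-1,0,0,0,0]]]'
```

```text
time: 18.2
tool_pos: [0.4755, 0.159, -0.0103]
tool_rot: [-0.073, 0.073, -0.703, 0.703]
contact_force: [0.2, -0.2, 0.4]
gripper_width: -0.002
time: 18.45
tool_pos: [0.4756, 0.159, -0.0109]
tool_rot: [-0.073, 0.073, -0.703, 0.703]
contact_force: [0.0, -1.0, -0.1]
gripper_width: -0.0
```

```bash
python3 -m crank '[[[-1,-0.3,0,0,0],[-1,-0.3,0,0,0],[-1,-0.3,0,0,0],[-1,-0.3,0,0,0],[-1,-0.3,0,0,0],[-1,-0.3,0,0,0],[-1,-0.3,0,0,0],[-1,0,0,0,0]]]';python3 - <<'E'
from h import *
W=snap('wrist','w13');D=snap('side','s13');S=snap('scene','c13')
zoom(D['frame'],250,230,380,360,3,'a');zoom(S['frame'],300,90,430,220,3,'b')
cv2.imwrite('pics/t13.png',np.hstack([cv2.imread('pics/a.png'),cv2.imread('pics/b.png')]))
print(state()['tool_pos'],state()['contact_force'])
E
```

```text
time: 19.45
tool_pos: [0.4965, 0.1634, -0.0107]
tool_rot: [0.073, -0.073, 0.703, -0.703]
contact_force: [-0.1, 0.9, 1.4]
gripper_width: -0.002
[ 0.49617584  0.16336096 -0.01079468] [-0.74774171 -0.38565201 -0.37286395]
```

View pics/t13.png

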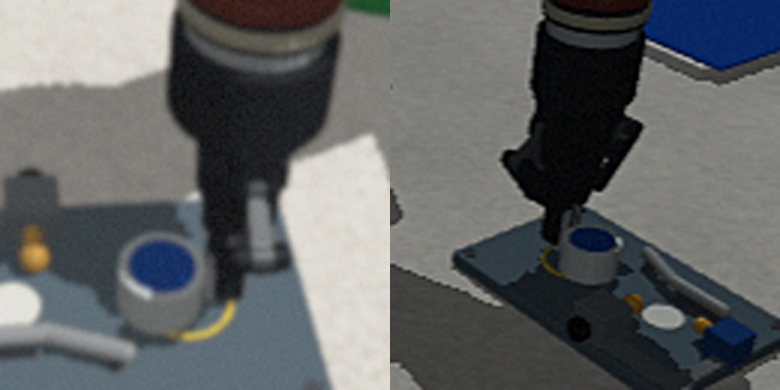

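View pics/w13.png

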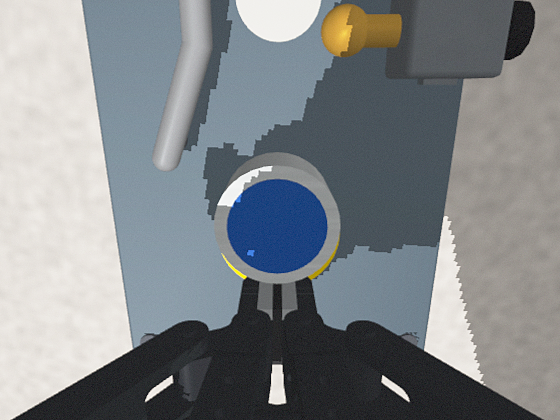

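The cell is moving upright in front of the finger at wrist (277,226), well clear of the rail. Continuing.

```bash
python3 -m crank '[[[-1,-0.4,0,0,0],[-1,-0.4,0,0,0],[-1,-0.4,0,0,0],[-1,-0.4,0,0,0],[-1,-0.4,0,0,0],[-1,-0.4,0,0,0],[-1,-0.4,0,0,0],[-1,0,0,0,0]]]';python3 - <<'E'
from h import *
W=snap('wrist','w14')
b=blob(W['frame'],(100,120,40),(125,255,255),(210,150,350,300))[0];p=px2w(W,*b[1],.038);print(b,p)
c,s=np.cos(np.radians(11.9)),np.sin(np.radians(11.9));d=p[:2]-[.5170,.1681];print('cell nest',c*d[0]+s*d[1]-.045,-s*d[0]+c*d[1])
st=state();d=st['tool_pos'][:2]-[.5170,.1681];print('tool nest',c*d[0]+s*d[1]-.045,-s*d[0]+c*d[1],st['tool_pos'],st['contact_force'])
E
```

```text
time: 20.6
tool_pos: [0.524, 0.1692, -0.0107]
tool_rot: [0.073, -0.073, 0.703, -0.703]
contact_force: [-0.5, -0.7, 0.3]
gripper_width: 0.001
(7366, [276.9, 225.5], [227, 179, 101, 94]) [0.55784685 0.1770696  0.038     ]
cell nest -0.003181422082667272 0.00035404081676546593
tool nest -0.03813835307477416 -0.00032916306766419103 [ 0.52378206  0.16919281 -0.01073071] [-0.0409114   0.82973882 -0.47741353]
```

View pics/w14.png

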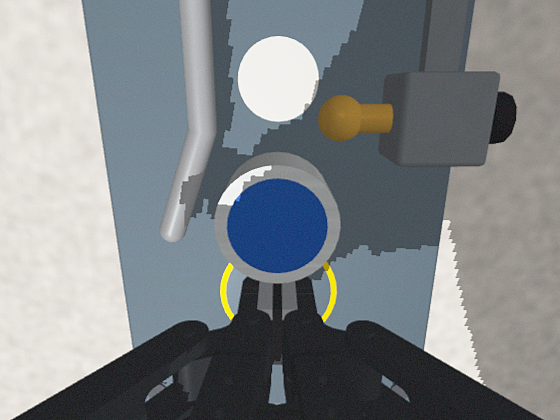

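The cell is at nest x = -3 mm, y = +0.4 mm, tracking straight. On through the plunger.

```bash
python3 -m crank '[[[-1,-0.3,0,0,0],[-1,-0.3,0,0,0],[-1,-0.3,0,0,0],[-1,-0.3,0,0,0],[-1,-0.3,0,0,0]]]'; python3 -m crank '[[[-1,-0.2,0,0,0],[-1,-0.2,0,0,0],[-1,-0.2,0,0,0]]]';python3 -m crank '[[[-1,-0.2,0,0,0],[-1,-0.2,0,0,0]]]';python3 - <<'E'
from h import *
W=snap('wrist','w15')
b=blob(W['frame'],(100,120,40),(125,255,255),(210,150,350,300))[0];p=px2w(W,*b[1],.038);print(b,p)
c,s=np.cos(np.radians(11.9)),np.sin(np.radians(11.9));d=p[:2]-[.5170,.1681];print('cell nest',c*d[0]+s*d[1]-.045,-s*d[0]+c*d[1])
st=state();d=st['tool_pos'][:2]-[.5170,.1681];print('tool nest',c*d[0]+s*d[1]-.045,-s*d[0]+c*d[1],st['tool_pos'],st['contact_force'])
E
```

```text
time: 21.28
tool_pos: [0.5384, 0.1722, -0.0108]
tool_rot: [0.073, -0.073, 0.703, -0.703]
contact_force: [-0.6, -0.1, -0.2]
gripper_width: 0.001
time: 21.65
tool_pos: [0.5438, 0.1734, -0.0109]
tool_rot: [-0.073, 0.074, -0.703, 0.703]
contact_force: [-3.1, -0.5, 1.4]
gripper_width: -0.003
time: 21.9
tool_pos: [0.5474, 0.1741, -0.0111]
tool_rot: [-0.073, 0.074, -0.703, 0.703]
contact_force: [-4.1, -1.5, 1.6]
gripper_width: 0.001
(7375, [273.4, 227.2], [224, 181, 100, 94]) [0.5806373  0.18304864 0.038     ]
cell nest 0.020352144581678985 0.0015050953131362094
tool nest -0.013460641686244189 -0.00040638453365313826 [ 0.54794534  0.1742059  -0.01098185] [-0.67377137 -0.78670218 -0.37200471]
```

View pics/w15.png

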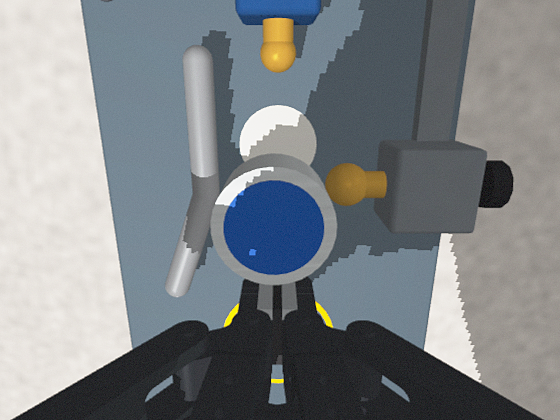

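```bash
python3 -m crank '[[[-1,-0.2,0,0,0],[-1,-0.2,0,0,0]]]'; python3 -m crank '[[[-1,-0.2,0,0,0],[-1,-0.2,0,0,0]]]';python3 -m crank '[[[-1,-0.2,0,0,0],[-1,-0.2,0,0,0]]]';python3 -m crank '[[[-1,-0.2,0,0,0],[-1,-0.2,0,0,0]]]';python3 - <<'E'
from h import *
W=snap('wrist','w16')
c,s=np.cos(np.radians(11.9)),np.sin(np.radians(11.9))
def nest(p): d=np.asarray(p)[:2]-[.5170,.1681]; return (round(c*d[0]+s*d[1]-.045,4),round(-s*d[0]+c*d[1],4))
b=blob(W['frame'],(100,120,40),(125,255,255),(210,150,350,300))[0];print(b,'cell',nest(px2w(W,*b[1],.038)))
st=state();print('tool',nest(st['tool_pos']),st['tool_pos'],st['contact_force'])
E
```

```text
time: 22.2
tool_pos: [0.5518, 0.1751, -0.011]
tool_rot: [0.073, -0.073, 0.703, -0.703]
contact_force: [-2.1, -0.6, -0.5]
gripper_width: 0.002
time: 22.45
tool_pos: [0.5562, 0.176, -0.0109]
tool_rot: [0.073, -0.073, 0.703, -0.703]
contact_force: [-2.4, 0.4, -0.7]
gripper_width: -0.0
time: 22.7
tool_pos: [0.5602, 0.1769, -0.0107]
tool_rot: [0.074, -0.073, 0.703, -0.703]
contact_force: [-0.8, -0.6, -1.1]
gripper_width: 0.0
time: 22.95
tool_pos: [0.5641, 0.1777, -0.0106]
tool_rot: [0.074, -0.073, 0.703, -0.703]
contact_force: [-1.1, 0.3, -0.1]
gripper_width: 0.001
(7391, [277.4, 226.4], [228, 180, 100, 94]) cell (np.float64(0.0375), np.float64(0.0002))
tool (np.float64(0.0035), np.float64(-0.0004)) [ 0.56453565  0.17774789 -0.01047333] [-0.01902284  0.61165511  0.70953759]
```

View pics/w16.png

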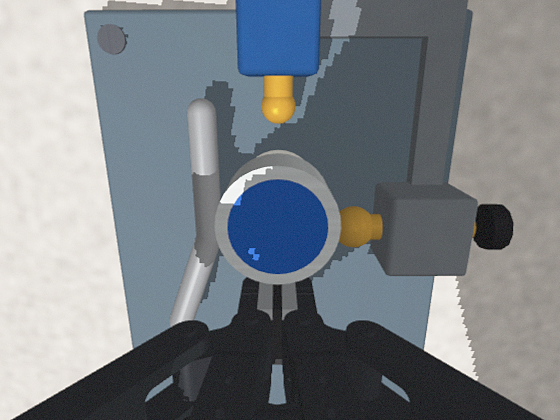

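```bash
python3 - <<'E'
from h import *
W=grab_frame('wrist')
c,s=np.cos(np.radians(11.9)),np.sin(np.radians(11.9))
def nest(p): d=np.asarray(p)[:2]-[.5170,.1681]; return (round(c*d[0]+s*d[1]-.045,4),round(-s*d[0]+c*d[1],4))
print('stop tip',nest(px2w(W,279,122,.026)),'ball',nest(px2w(W,355,227,.028)))
E
python3 -m crank '[[[-1,-0.15,0,0,0],[-1,-0.15,0,0,0],[-1,-0.1,0,0,0]]]'; python3 -m crank '[[[-1,-0.1,0,0,0],[-1,-0.1,0,0,0]]]'; python3 -m crank '[[[-1,-0.05,0,0,0],[-1,-0.05,0,0,0]]]'
```

```text
stop tip (np.float64(0.0722), np.float64(-0.0004)) ball (np.float64(0.0337), np.float64(-0.0291))
time: 23.42
tool_pos: [0.5678, 0.1784, -0.0107]
tool_rot: [-0.073, 0.073, -0.703, 0.703]
contact_force: [-0.7, -0.5, -0.4]
gripper_width: -0.001
time: 23.68
tool_pos: [0.5697, 0.1788, -0.0107]
tool_rot: [-0.073, 0.073, -0.703, 0.703]
contact_force: [0.3, 0.5, -0.0]
gripper_width: 0.0
time: 23.92
tool_pos: [0.5706, 0.1791, -0.0108]
tool_rot: [0.073, -0.073, 0.703, -0.703]
contact_force: [-0.0, 0.1, -0.1]
gripper_width: 0.002
```

```bash
python3 -m crank '[[[-1,-0.05,0,0,0],[-1,-0.05,0,0,0],[-1,-0.05,0,0,0],[-1,-0.05,0,0,0]]]'; python3 -m crank '[[[-1,-0.05,0,0,0],[-1,-0.05,0,0,0]]]'
python3 - <<'E'
from h import *
W=snap('wrist','w17')
c,s=np.cos(np.radians(11.9)),np.sin(np.radians(11.9))
def nest(p): d=np.asarray(p)[:2]-[.5170,.1681]; return (round(c*d[0]+s*d[1]-.045,4),round(-s*d[0]+c*d[1],4))
b=blob(W['frame'],(100,120,40),(125,255,255),(210,150,350,300))[0];print(b,'cell',nest(px2w(W,*b[1],.038)))
st=state();print('tool',nest(st['tool_pos']),st['contact_force'])
E
```

```text
time: 24.42
tool_pos: [0.5725, 0.1795, -0.0108]
tool_rot: [0.073, -0.073, 0.703, -0.703]
contact_force: [-0.0, 0.2, -1.0]
gripper_width: -0.001
time: 24.68
tool_pos: [0.5735, 0.1797, -0.0108]
tool_rot: [0.073, -0.073, 0.703, -0.703]
contact_force: [0.9, -0.1, -1.1]
gripper_width: -0.0
(7438, [277.5, 222.4], [228, 176, 100, 94]) cell (np.float64(0.0486), np.float64(0.0002))
tool (np.float64(0.0127), np.float64(-0.0003)) [ 0.62881919  0.54273389 -0.01707227]
```

View pics/w17.png

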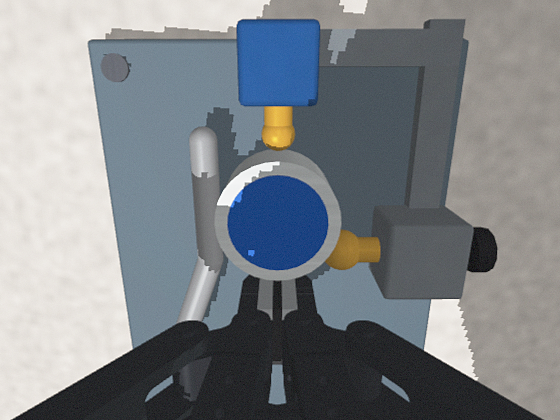

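The plunger snapped the cell forward against the stop, at nest x of about 48.6. The finger is now about 1.5 mm behind it, so I close that gap finely.

```bash
python3 -m crank '[[[-1,-0.05,0,0,0],[-1,-0.05,0,0,0]]]'; python3 -m crank '[[[-1,-0.03,0,0,0],[-1,0,0,0,0]]]'
```

```text
time: 24.98
tool_pos: [0.5745, 0.1799, -0.0108]
tool_rot: [0.073, -0.073, 0.703, -0.703]
contact_force: [-0.5, -1.1, 0.5]
gripper_width: 0.001
time: 25.22
tool_pos: [0.5747, 0.1799, -0.0108]
tool_rot: [0.073, -0.073, 0.703, -0.703]
contact_force: [0.8, -0.1, 0.1]
gripper_width: 0.0
```

```bash
python3 -m crank '[[[-1,-0.03,0,0,0],[-1,0,0,0,0]]]'; python3 -m crank '[[[-1,-0.03,0,0,0],[-1,0,0,0,0]]]'
```

```text
time: 25.48
tool_pos: [0.575, 0.18, -0.0108]
tool_rot: [0.073, -0.073, 0.703, -0.703]
contact_force: [-0.4, 0.4, -0.9]
gripper_width: 0.002
time: 25.72
tool_pos: [0.5754, 0.1801, -0.0108]
tool_rot: [0.073, -0.073, 0.703, -0.703]
contact_force: [-0.7, 0.1, -0.0]
gripper_width: 0.001
```

```bash
python3 -m crank '[[[-1,-0.03,0,0,0],[-1,0,0,0,0]]]'; python3 -m crank '[[[-1,-0.03,0,0,0],[-1,0,0,0,0]]]'
```

```text
time: 25.98
tool_pos: [0.5756, 0.1801, -0.0108]
tool_rot: [-0.073, 0.073, -0.703, 0.703]
contact_force: [-0.2, -1.1, 0.4]
gripper_width: 0.002
time: 26.22
tool_pos: [0.5759, 0.1802, -0.0108]
tool_rot: [-0.073, 0.073, -0.703, 0.703]
contact_force: [1.2, -1.0, -0.1]
gripper_width: 0.003
```

```bash
python3 -m crank '[[[-1,-0.02,0,0,0],[-1,0,0,0,0]]]'
```

```text
time: 26.48
tool_pos: [0.5761, 0.1802, -0.0108]
tool_rot: [-0.073, 0.073, -0.703, 0.703]
contact_force: [0.0, 0.4, 0.2]
gripper_width: 0.001
```

```bash
python3 -m crank '[[[-1,-0.03,0,0,0],[-1,0,0,0,0]]]'
python3 - <<'E'
from h import *
W=snap('wrist','w18')
c,s=np.cos(np.radians(11.9)),np.sin(np.radians(11.9))
def nest(p): d=np.asarray(p)[:2]-[.5170,.1681]; return (round(c*d[0]+s*d[1]-.045,4),round(-s*d[0]+c*d[1],4))
b=blob(W['frame'],(100,120,40),(125,255,255),(210,150,350,300))[0];print(b,'cell',nest(px2w(W,*b[1],.038)))
st=state();print('tool',nest(st['tool_pos']),st['contact_force'])
E
```

```text
time: 26.72
tool_pos: [0.5764, 0.1803, -0.0108]
tool_rot: [0.073, -0.073, 0.703, -0.703]
contact_force: [0.1, 0.1, -0.7]
gripper_width: -0.001
(7366, [277.5, 226.5], [228, 180, 100, 94]) cell (np.float64(0.0501), np.float64(0.0002))
tool (np.float64(0.0156), np.float64(-0.0003)) [-0.6688653  -0.55303786 -0.88778443]
```

```bash
python3 -m crank '[[[-1,-0.03,0,0,0],[-1,0,0,0,0]]]'
```

```text
time: 27.02
tool_pos: [0.5765, 0.1803, -0.0109]
tool_rot: [-0.073, 0.073, -0.703, 0.703]
contact_force: [-0.2, -0.8, 0.4]
gripper_width: 0.001
```

```bash
python3 -m crank '[[[-1,-0.03,0,0,0],[-1,0,0,0,0]]]'
```

```text
time: 27.28
tool_pos: [0.5765, 0.1803, -0.0109]
tool_rot: [-0.073, 0.074, -0.703, 0.703]
contact_force: [-2.1, -0.5, 1.7]
gripper_width: -0.003
```

```bash
python3 -m crank '[[[-1,-0.03,0,0,0],[-1,0,0,0,0]]]'
```

```text
time: 27.52
tool_pos: [0.5766, 0.1803, -0.011]
tool_rot: [-0.073, 0.074, -0.703, 0.703]
contact_force: [-4.0, -0.7, 2.1]
gripper_width: -0.001
```

Contact: the force rises about 2 N per 0.3 mm step. Loading up in steps to about 11 N.

```bash
python3 -m crank '[[[-1,-0.04,0,0,0],[-1,0,0,0,0]]]'
```

```text
time: 27.78
tool_pos: [0.5767, 0.1803, -0.0111]
tool_rot: [-0.072, 0.074, -0.703, 0.703]
contact_force: [-6.3, -0.6, 3.5]
gripper_width: -0.002
```

```bash
python3 -m crank '[[[-1,-0.03,0,0,0],[-1,0,0,0,0]]]'
```

```text
time: 28.02
tool_pos: [0.5767, 0.1804, -0.0112]
tool_rot: [-0.072, 0.074, -0.703, 0.703]
contact_force: [-6.1, -2.6, 3.0]
gripper_width: 0.0
```

```bash
python3 -m crank '[[[-1,-0.04,0,0,0],[-1,0,0,0,0]]]'
python3 - <<'E'
from h import *
W=snap('wrist','w19');D=snap('side','s19');f=W['frame']
zoom(D['frame'],190,240,340,360,4,'s19z')
print(state()['contact_force'])
E
```

```text
time: 28.28
tool_pos: [0.5766, 0.1804, -0.0114]
tool_rot: [-0.072, 0.075, -0.703, 0.703]
contact_force: [-7.1, -1.7, 4.0]
gripper_width: 0.003
[-7.45338211 -2.08877628  4.19969794]
```

View pics/s19z.png

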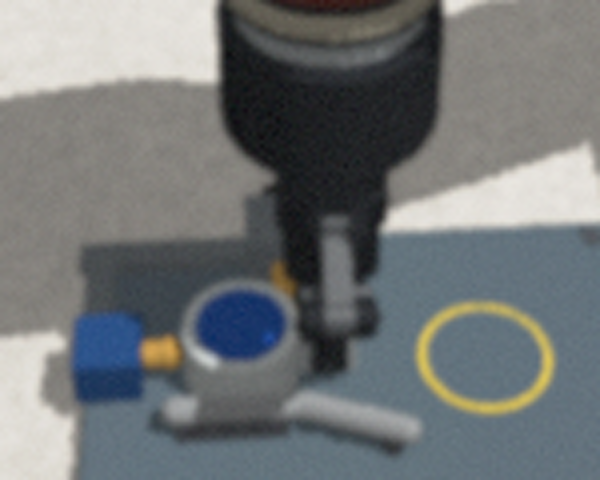

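The cell sits upright against the stop nose (side zoom (160,352)) with the finger behind it. A little more load.

```bash
python3 -m crank '[[[-1,-0.04,0,0,0],[-1,0,0,0,0]]]'; python3 -m crank '[[[-1,-0.03,0,0,0],[-1,0,0,0,0]]]'
```

```text
time: 28.62
tool_pos: [0.5767, 0.1804, -0.0114]
tool_rot: [-0.072, 0.075, -0.703, 0.703]
contact_force: [-8.7, -2.4, 4.7]
gripper_width: 0.001
time: 28.88
tool_pos: [0.5767, 0.1804, -0.0115]
tool_rot: [-0.071, 0.075, -0.703, 0.704]
contact_force: [-9.6, -2.0, 4.6]
gripper_width: 0.001
```

```bash
python3 -m crank '[[[-1,-0.03,0,0,0],[-1,0,0,0,0]]]'; python3 -m crank '[[[-1,0,0,0,0],[-1,0,0,0,0]]]'; python3 -m crank '[[[-1,0,0,0,0],[-1,0,0,0,0]]]';python3 -m crank '[[[-1,0,0,0,0],[-1,0,0,0,0]]]'
```

```text
time: 29.12
tool_pos: [0.5767, 0.1804, -0.0116]
tool_rot: [-0.071, 0.076, -0.703, 0.704]
contact_force: [-10.4, -2.7, 5.3]
gripper_width: 0.001
time: 29.38
tool_pos: [0.5767, 0.1804, -0.0116]
tool_rot: [-0.071, 0.076, -0.703, 0.704]
contact_force: [-10.0, -2.7, 5.6]
gripper_width: -0.001
time: 29.62
tool_pos: [0.5766, 0.1804, -0.0117]
tool_rot: [-0.071, 0.076, -0.703, 0.704]
contact_force: [-9.4, -2.4, 4.8]
gripper_width: 0.005
time: 29.88
tool_pos: [0.5767, 0.1804, -0.0116]
tool_rot: [-0.071, 0.076, -0.703, 0.704]
contact_force: [-10.1, -2.1, 5.3]
gripper_width: -0.0
```

Holding about 10.4 N along the push axis. One small increment to 11 N, another half second, then I back off.

```bash
python3 -m crank '[[[-1,-0.03,0,0,0],[-1,0,0,0,0],[-1,0,0,0,0],[-1,0,0,0,0],[-1,0,0,0,0],[-1,0,0,0,0]]]'; python3 -m crank '[[[-1,0.05,0,0,0],[-1,0.05,0,0,0],[-1,0.05,0,0,0],[-1,0.05,0,0,0],[-1,0.1,0,0,0],[-1,0.2,0,0,0],[-1,0.3,0,0,0],[-1,0,0,0,0]]]'
python3 - <<'E'
from h import *
W=snap('wrist','w20')
c,s=np.cos(np.radians(11.9)),np.sin(np.radians(11.9))
def nest(p): d=np.asarray(p)[:2]-[.5170,.1681]; return (round(c*d[0]+s*d[1]-.045,4),round(-s*d[0]+c*d[1],4))
b=blob(W['frame'],(100,120,40),(125,255,255),(210,120,350,300))[0];print(b,'cell',nest(px2w(W,*b[1],.038)))
E
```

```text
time: 30.62
tool_pos: [0.5767, 0.1804, -0.0117]
tool_rot: [-0.071, 0.076, -0.703, 0.704]
contact_force: [-11.5, -2.7, 5.8]
gripper_width: -0.001
time: 31.62
tool_pos: [0.5723, 0.1794, -0.0103]
tool_rot: [0.074, -0.073, 0.703, -0.703]
contact_force: [-0.9, 0.0, -0.2]
gripper_width: -0.004
(7561, [277.4, 214.4], [228, 167, 100, 96]) cell (np.float64(0.0501), np.float64(0.0002))
```

View pics/w20.png

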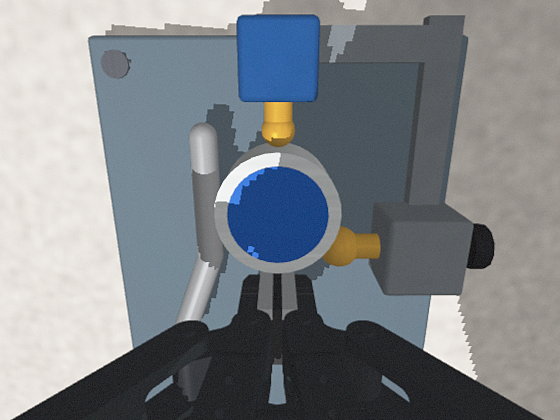

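The cell stayed at x of about 50 mm, touching stop, plunger and rail. I retreat and check.

```bash
python3 -m crank '[[[-1,0.5,0,0,0],[-1,1.5,0,0,0],[-1,1.5,0,0,0],[-1,0,-4,0,0],[-1,0,-5,0,0],[-1,2,-4,0,0],[-1,3,0,0,0],[-1,0,0,0,0]]]'; python3 -m crank '[[[-1,0,0,0,0],[-1,0,0,0,0]]]'
python3 - <<'E'
from h import *
W=snap('wrist','w21');D=snap('side','s21');S=snap('scene','c21')
c,s=np.cos(np.radians(11.9)),np.sin(np.radians(11.9))
def nest(p): d=np.asarray(p)[:2]-[.5170,.1681]; return (round(c*d[0]+s*d[1]-.045,4),round(-s*d[0]+c*d[1],4))
for g in(W,D,S):
    e=w2px(g,[.611,.188,.038]);x,y=map(int,e)
    b=blob(g['frame'],(100,120,40),(125,255,255),(max(x-60,0),max(y-60,0),x+60,y+60))[:3]
    print(e,[(k[:2],nest(px2w(g,*k[1],.038))) for k in b])
zoom(D['frame'],190,260,370,390,4,'s21z');zoom(S['frame'],310,140,450,240,5,'c21z')
E
```

```text
time: 32.67
tool_pos: [0.4866, 0.1615, 0.1191]
tool_rot: [0.073, -0.073, 0.703, -0.703]
contact_force: [-0.5, -0.5, -0.7]
gripper_width: -0.001
time: 32.92
tool_pos: [0.4887, 0.1618, 0.1187]
tool_rot: [-0.073, 0.074, -0.703, 0.703]
contact_force: [0.7, -1.1, 0.4]
gripper_width: 0.002
[277.35802637   7.89744015] [((2011, [277.1, 17.9]), (np.float64(0.0457), np.float64(0.0002)))]
[249.15016621 320.72345037] [((330, [216.7, 328.9]), (np.float64(0.0989), np.float64(0.0123))), ((273, [249.9, 320.6]), (np.float64(0.05), np.float64(-0.0001)))]
[395.4683155  186.58283671] [((118, [394.7, 186.1]), (np.float64(0.0489), np.float64(0.0001))), ((92, [413.2, 199.9]), (np.float64(0.104), np.float64(-0.0071)))]
```

View pics/s21z.png

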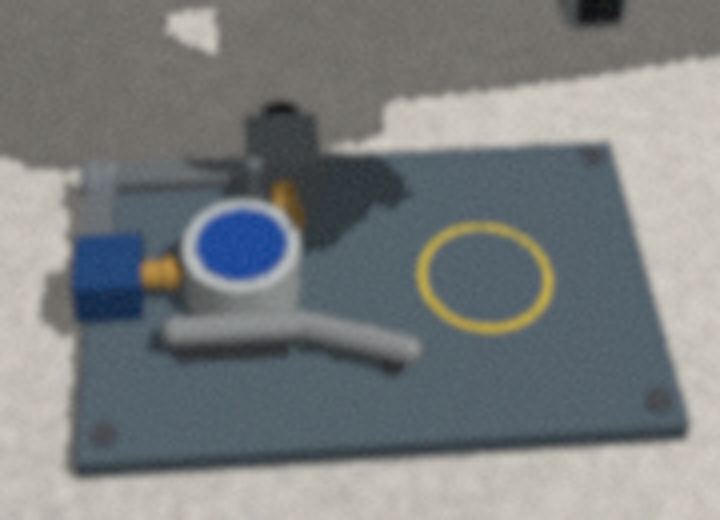

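View pics/c21z.png

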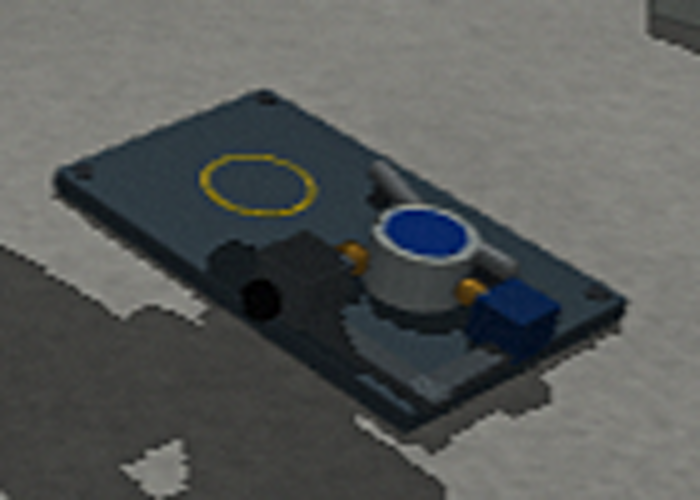

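View pics/c21.png

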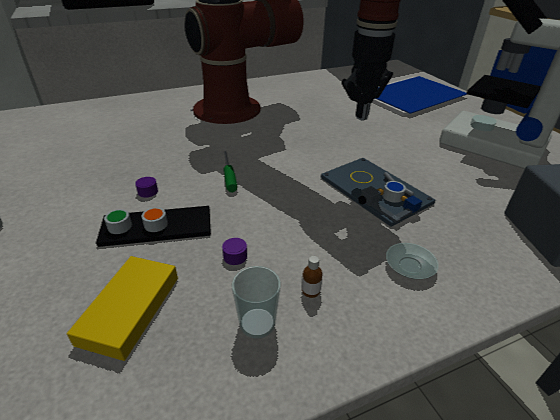

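The cell sits upright at nest x of about 49–50 mm and y = 0, against stop, rail and plunger. It is at (394,186) in the scene view, and the bystanders are where they started. Handing in.

```bash
python3 -c "
from plant import *
print(job_done())"
```

```text
the job is handed in; nothing more can be done
None
```

I took the blue cell from the stand and set it upright on the yellow ring. I let it go, pushed it with the shut fingers past the plunger to the stop, pressed it home and backed off. The job was handed in at about 33 s of robot time; no verdict is reported.

**Press:** The wrist force along the push axis was about 10.4 N for about 0.75 s. I then raised it to about 11.8 N for another half second. The highest reading was about 11.8 N, but readings come only at the end of each move.

**Set-down:** The wrist showed up to about 6 N vertical as the cell touched the ring, easing to about 4 N before release.

**Last checks:**
- **Seated cell:** The side and scene views put it upright at nest x ≈ 49–50 mm, y ≈ 0, touching rail, plunger and stop. That is at the far end of the 40–50 mm range, and it matches the stop tip I measured at about x = 72 mm.
- **One disagreement:** The final wrist view gave x ≈ 46 mm, but the cell was cut off at the picture's edge there, so I discounted it.
- **Surroundings:** The other cells, the bystanders and the purple look-alikes look undisturbed, and the robot was clear of everything.

**Fingertip length:** In all three camera views the fingertips ended about 24 mm short of the stated tool point. I set the working heights by what the cameras and the contact force showed.

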